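# Make up the press kit and the dating kit

### The arm

A 6-joint arm with a two-finger parallel gripper is mounted at the origin on a cart in front of the work surface, level with it; the furniture and walls round the work are solid. World frame = base frame: x ahead of the robot, y to its left, z up, the work surface at z = 0. Lengths are in m, angles in rad, forces in N, time in s.
With the tool pointing down it reaches from about 0.325 to 0.9 m from the base axis. Payload 6.1 kg.
Tool frame: the origin (TCP) lies on the front face of the gripper's body, between the roots of the fingers; the fingertips stand 70 mm ahead of it and the grasp point (between the pads) lies 51 mm ahead of it (grasp_offset is the distance from the TCP to the grasp point, in m); z points along the fingers, x is the direction in which the jaws open and shut, and the axes are right-handed (so a half turn about z gives the same grasp; the last joint's range is limited). The gripper opens to 87 mm and grips with 3 to 60 N. Pads are 19 mm wide; open, the fingers measure 117 mm over their backs; the gripper's body (75 mm by 190 mm) begins 51 mm behind the grasp point.
Start: joints at [-0.126, 0.22, 1.526, -0, 1.395, -0.126], TCP at [0.625, -0, 0.292] pointing down, gripper open.
Joint ranges: [-2.98, 2.98], [-0.91, 2.08], [0.09, 2.57], [-1.24, 4.39], [0.2, 2.65], [-2.68, 2.68]. Speed limits (rad/s): [2.57, 2.57, 3.01, 3.14, 3.14, 3.14].

### API

Orientations are given as [roll, pitch, yaw] about the fixed x, y, z axes, in that order (R = Rz(yaw) Ry(pitch) Rx(roll)).
In Python, from rig import * gives the robot as it stands. The module is installed in compiled form; this text tells all that it offers.
- The arm moves only by the tool jog_arm, never from a script. Its argument "motion" is one flat list of numbers, 7 for each row, row after row: the turn, a rotation vector about the tool's x, y, z in rad, then the shift along the tool's x, y, z in cm, then the opening in per cent of the stroke, from 0 (shut) to 100 (fully open). A call has 1 to 10 rows; each row is the pose to reach, as a shift and turn from the pose measured when the call began, along the tool's axes at that moment; what a row does not reach only later rows make up. A row lasts 1/10 s, in which the tool goes at most 50 mm and 8.59 degrees, less where a joint would pass 70% of its speed; a pose out of reach is approached as far as the arm can. A call with a gripper value outside its range is refused whole. The fingers move at their own pace and stop on an object; "newtons" is the grip in N (left out, the last holds). Time passes only in rows, so rows that repeat a pose let the fingers close. It gives the time, the measured TCP pose, the force and the opening at its end, in the units of the state.
- read_state(): the state, without advancing time (a new reading comes with each control period).
- camera(name): name is "scene" or "side" or "wrist"; returns (picture, depth): 384x512x3 uint8, red, green, blue; 384x512 float32, m along the optical axis (not along the pixel's ray), 0 where there is no reading.
- camera_model(name): a dict with "fov_y" (degrees; the focal length in pixels is half the picture's height over the tangent of half this angle, whatever the lens; pixels are square), "cx", "cy" (the principal point, pixels), "rvec" (rotation vector, rad) and "tvec" (3), from world to camera coordinates, as OpenCV has them; the wrist camera has in their place "hand_eye" (4x4, takes a point from camera to tool coordinates, whose origin is the TCP and whose axes are the tool frame's). Camera axes: x right, y down, z forward; pixel columns grow to the right and rows downward; lengths in m; the calibration is good to about 2 mm. A picture is of the moment at which its call begins: read the wrist's pose just before it. camera_model takes no time and is no camera call.
- hand_in(): hands the job in, once; it reports no verdict.
Trained networks look in the newest picture that a camera, given by its name, has taken for a name from the list of things; names that differ only in an ending like _2 or _b are one class to them, and where a whole thing is asked for, a point or a joint stands for the part that bears it (a point fixed in the world has none). Each returns a list of dicts, best first, with "p" (0 to 1); they miss things now and then, are a little off and sometimes report something else, mostly with a low value. They report only what shows in the picture. A call takes as long as a camera call. They do not tell look-alikes from the thing itself.
- regions_of(label, camera): "pixels" (384x512 bool, what is visible of it) and "rect" ([left, top, right, bottom] in pixels, round what is visible of it).
The state is a dict: "t": time; "joint_pos": joint angles; "joint_velocities": joint speeds; "joint_efforts": joint torques, N m; "position": TCP position; "eef_rot": TCP orientation; "contact_force": force on the tool from outside, world axes, zero at the start; "moment": the same for the moment, N m; "width": finger opening in m.
Only numpy, scipy, OpenCV 4.12 (cv2) and the standard library are available. Lean on these libraries where they do the work, as an engineer would, in place of code of your own. Each camera call takes 0.05 s, during which the arm holds its last target. There are 200 camera calls.

### The job

Make up two kits from the stock lying between the two grey kit boards. On the board with the two round recesses, stand the hand press upright in the larger round recess, lay the round pattern plate, pattern up, in the smaller one and the pastry brush in the long recess; on the other board, stand the date stamp upright in the wide rectangular recess, its long side along the recess, and lay the red-capped marker in the narrow one. Everything sits flat inside its recess and is let go, and the moon cake lying among the stock stays where it is.

Things in the scene. Friction and masses are not known exactly. Their poses are not given: they have to be found in the camera images.
- press_board: fixed grey kit board, 236 x 178 mm (x by y), 10 mm thick, left or right of the stock; origin at the centre of its underside, z up. Recesses 3 mm deep with pale floors 7 mm above the origin: round, diameter 90 mm, at x = +52, y = -33 mm (press); round, diameter 76 mm, at x = -52, y = -33 mm (plate); long, 217 mm along x by 60 mm along y, at x = 0, y = +52 mm (brush)
- dating_board: fixed grey kit board, 176 x 146 mm (x by y), 10 mm thick, on the other side of the stock; origin at the centre of its underside, z up. Recesses 3 mm deep with pale floors 7 mm above the origin: wide, 84 mm along x by 58 mm along y, at x = 0, y = -24 mm (stamp); narrow, 154 mm along x by 36 mm along y, at x = 0, y = +46 mm (marker)
- press_center (a point): hand press standing upright, 169 mm high: white round barrel 69 mm across and 51 mm high, slim shaft of 24 mm, round green top knob 58 mm across, 136 to 169 mm above its foot (grasp it there; it does not move on its shaft); 0.19 kg. The point is on its axis, half-way up, 84.5 mm above its foot; z up
- plate_center (a point): pale round pattern plate, diameter 56 mm, 11 mm thick, lying flat, pattern up; 0.03 kg. The point is at its centre, 5.5 mm above its underside; z up
- stamp_center (a point): black date stamp standing upright, 36 mm (its x) by 62 mm (its y), 97 mm high; the head to grasp is 34 mm (x) by 58 mm (y), 67 to 97 mm above its foot, and does not move; 0.085 kg. The point is on its axis, half-way up, 48.5 mm above its foot; z up
- marker_center (a point): felt marker with a red cap lying flat, 132 mm long (its x axis), 16 mm wide, 16 mm high; it does not roll; 0.018 kg. The point is at its centre, 8 mm above its underside. It may lie either way round in its recess
- brush_center (a point): pastry brush lying flat, 197 mm long (its x axis, bristles to +x), wooden handle up to 31 mm wide, 11 mm thick, metal band 38 mm wide, 13 mm thick; 0.05 kg. The point is at mid-length, 6 mm above its underside; grasp the handle 15 mm behind it (to -x). It may lie either way round in its recess
- cake_center (a point): single golden moon cake, 75 mm across and 30 mm high, standing loose among the stock: not part of a kit, leave it where it is. The point is at its centre, 15 mm above its underside
Not all that is in view belongs to the job. Leave any green look-alike of the part that bears marker_center alone.

How it is judged:
At the end, for the whole second after the job is handed in: Each of the five things sits flat on its recess floor (height 2 mm, tilt 0.1 rad), centred in its recess within 12 mm along each board axis (brush, marker, stamp 13 to 15 mm); stamp, marker and brush in line with the recess within 0.35 rad; all released and at rest (x of press_center in the frame of press_board between 0.04 and 0.064 m and y of press_center in the frame of press_board between -0.045 and -0.021 m and z of press_center in the frame of press_board between 0.0895 and 0.0935 m and angle between each of press_center, plate_center, brush_center, stamp_center, marker_center's own z axis and vertical below 0.1 rad and x of plate_center in the frame of press_board between -0.064 and -0.04 m and y of plate_center in the frame of press_board between -0.045 and -0.021 m and z of plate_center in the frame of press_board between 0.0105 and 0.0145 m and x of brush_center in the frame of press_board between -0.015 and 0.015 m and y of brush_center in the frame of press_board between 0.039 and 0.065 m and z of brush_center in the frame of press_board between 0.011 and 0.015 m and angle between the x axis of brush_center and the x axis of press_board, either way round below 0.35 rad and x of stamp_center in the frame of dating_board between -0.013 and 0.013 m and y of stamp_center in the frame of dating_board between -0.037 and -0.011 m and z of stamp_center in the frame of dating_board between 0.0535 and 0.0575 m and angle between the y axis of stamp_center and the x axis of dating_board, either way round below 0.35 rad and x of marker_center in the frame of dating_board between -0.014 and 0.014 m and y of marker_center in the frame of dating_board between 0.033 and 0.059 m and z of marker_center in the frame of dating_board between 0.013 and 0.017 m and angle between the x axis of marker_center and the x axis of dating_board, either way round below 0.35 rad and linear speed of each of press, plate, stamp, marker, brush below 0.02 m/s); the robot touches nothing.
It fails at once if the moon cake among the stock is moved by more than 20 mm (distance of cake_center from where it was at the start of the episode above 0.02 m).
It also fails if it takes over 128 s, if anything falls off the work surface, if the arm or the gripper's body presses on something with over 40 N, if the wrist force passes 120 N, or if a joint passes its speed limit or range.

## Working session

There is one attempt and no reset: what is moved stays moved. The work goes in short steps, Python scripts to look and compute and a tool call to move; the robot and the scene stay as the last step left them, time stands still between calls to the robot, and variables do not carry over. Pictures are saved under pics/ and viewed, about 12 in all and at most 16, crops included, and the job is handed in when it is done.

Besides the shell and the picture viewer there is one more tool, called after ">>>" as name(argument=value, ...), one argument or row to a line, values as JSON. jog_arm: Moves the arm, as the interface text tells. Its arguments: {"type":"object","properties":{"motion":{"type":"array","items":{"type":"number"}},"newtons":{"type":"number"}},"required":["motion"]}

```bash
mkdir -p pics
cat > h.py <<'E'
from rig import *
import numpy as np, cv2
from scipy.spatial.transform import Rotation as R
def cw(name, st=None):
    m=camera_model(name)
    if name=='wrist':
        T=np.eye(4);T[:3,:3]=R.from_euler('xyz',st['eef_rot']).as_matrix();T[:3,3]=st['position']
        T=T@np.array(m['hand_eye'])
    else:
        E=np.eye(4);E[:3,:3]=R.from_rotvec(m['rvec']).as_matrix();E[:3,3]=m['tvec'];T=np.linalg.inv(E)
    return m,T
def shot(name):
    st=read_state();p,d=camera(name);m,T=cw(name,st);return p,d,m,T
def cloud(d,m,T):
    f=192/np.tan(np.radians(m['fov_y'])/2)
    v,u=np.mgrid[0:384,0:512]
    P=np.stack([(u-m['cx'])/f*d,(v-m['cy'])/f*d,d],-1)
    W=P@T[:3,:3].T+T[:3,3]; W[d==0]=np.nan
    return W
def save(p,fn,s=1.5): cv2.imwrite('pics/'+fn,cv2.resize(p[:,:,::-1],None,fx=s,fy=s))
E
python3 - <<'E'
from h import *
print({k:v for k,v in read_state().items() if k in('t','position','eef_rot','width')})
ims=[]
for n in('scene','side','wrist'):
    p,d,m,T=shot(n); print(n,m.get('fov_y'),m['cx'],m['cy'],T.round(3).tolist())
    save(p,n+'0.png'); W=cloud(d,m,T); np.savez('c_'+n,p=p,W=W)
    for l in['press_board','dating_board','press_center','plate_center','stamp_center','marker_center','brush_center','cake_center']:
        for r in regions_of(l,n)[:3]:
            if r['p']<.2: continue
            q=W[r['pixels']];q=q[~np.isnan(q[:,0])]
            zt=np.percentile(q[:,2],90); c,sz,a=cv2.minAreaRect((q[:,:2]*1000).astype(np.float32))
            print(' ',l,round(r['p'],2),np.array(r['rect']).astype(int),'med',np.median(q,0).round(3),'z90',round(zt,3),'rect',np.round(c),np.round(sz),round(a,1))
E
```

```text
{'t': 0.0, 'position': array([6.24530013e-01, 5.41378522e-05, 2.91149881e-01]), 'eef_rot': array([-3.14136032e+00,  1.86345680e-03, -2.69286890e-05]), 'width': 0.08731630083303463}
scene 57.236208698192534 248.93529248048117 191.51547386554086 [[0.55, -0.629, 0.549, 0.158], [-0.835, -0.415, 0.361, -0.331], [0.001, -0.657, -0.754, 0.727], [0.0, 0.0, 0.0, 1.0]]
  press_board 0.68 [238 258 367 383] med [ 0.446 -0.276  0.008] z90 0.01 rect [ 464. -271.] [183. 244.] 88.1
  dating_board 0.75 [ 80 165 165 235] med [0.479 0.279 0.008] z90 0.01 rect [488. 291.] [162. 177.] 82.2
  press_center 0.83 [211 179 241 242] med [ 0.538 -0.015  0.068] z90 0.166 rect [577.  14.] [139.  67.] 33.8
  plate_center 0.55 [177 200 197 216] med [0.551 0.12  0.009] z90 0.011 rect [551. 122.] [57. 55.] 59.6
  stamp_center 0.81 [181 146 210 182] med [0.648 0.159 0.051] z90 0.095 rect [696. 204.] [171.  73.] 37.8
  marker_center 0.93 [169 253 220 282] med [ 0.42  -0.012  0.013] z90 0.015 rect [423. -12.] [ 19. 133.] 6.8
  marker_center 0.55 [269 162 312 178] med [ 0.82  -0.036  0.012] z90 0.015 rect [829. -41.] [ 3
[... 2346 characters left out ...]
 0.124 0.009] z90 0.01 rect [557. 123.] [56. 56.] 45.7
  stamp_center 0.98 [273   0 314  64] med [0.659 0.155 0.092] z90 0.096 rect [668. 175.] [71. 47.] 85.0
  stamp_center 0.63 [196 215 241 257] med [ 0.567 -0.102  0.024] z90 0.027 rect [572. -47.] [171.  68.] 83.2
  marker_center 0.91 [387 154 406 237] med [ 0.826 -0.032  0.012] z90 0.014 rect [832. -39.] [ 23. 130.] 2.8
  marker_center 0.66 [196 216 242 255] med [ 0.566 -0.103  0.024] z90 0.027 rect [573. -47.] [172.  68.] 82.3
  brush_center 0.65 [287 113 330 241] med [0.691 0.018 0.009] z90 0.011 rect [692. -18.] [196.  40.] 82.7
  cake_center 0.94 [194 214 241 256] med [ 0.566 -0.102  0.024] z90 0.027 rect [564. -73.] [113.  68.] 89.8
```

View pics/scene0.png

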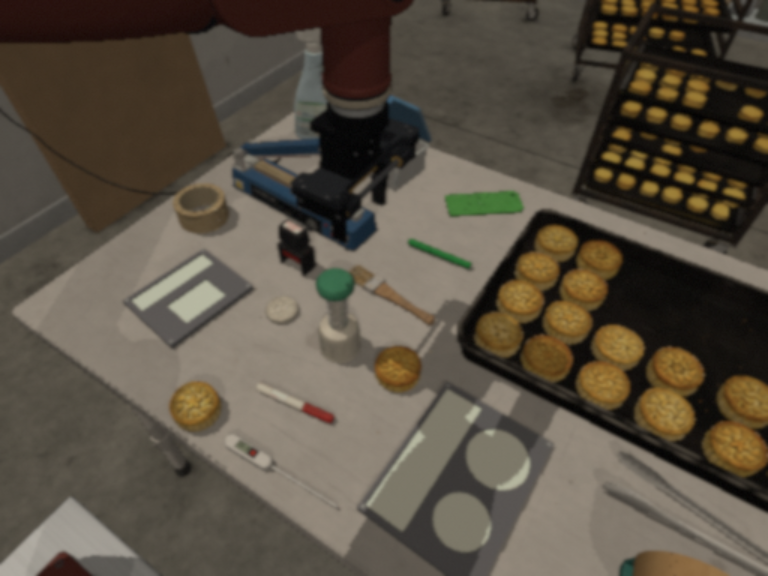

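View pics/wrist0.png

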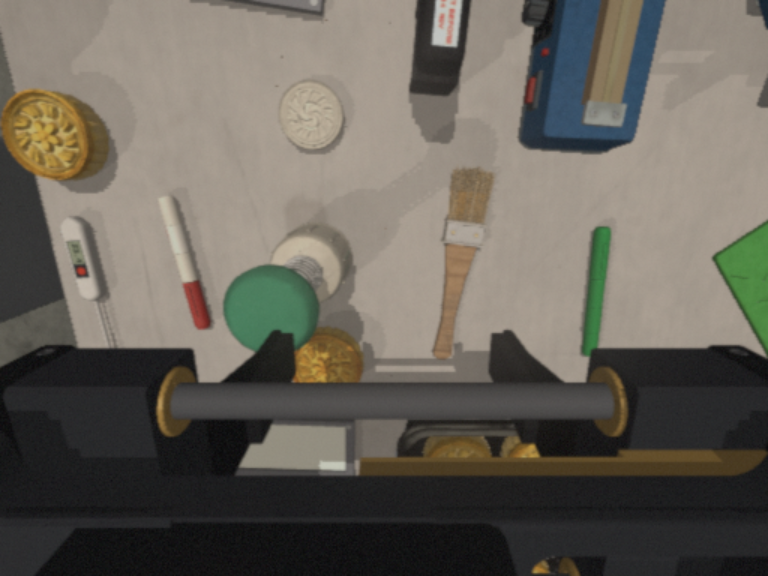

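View pics/side0.png

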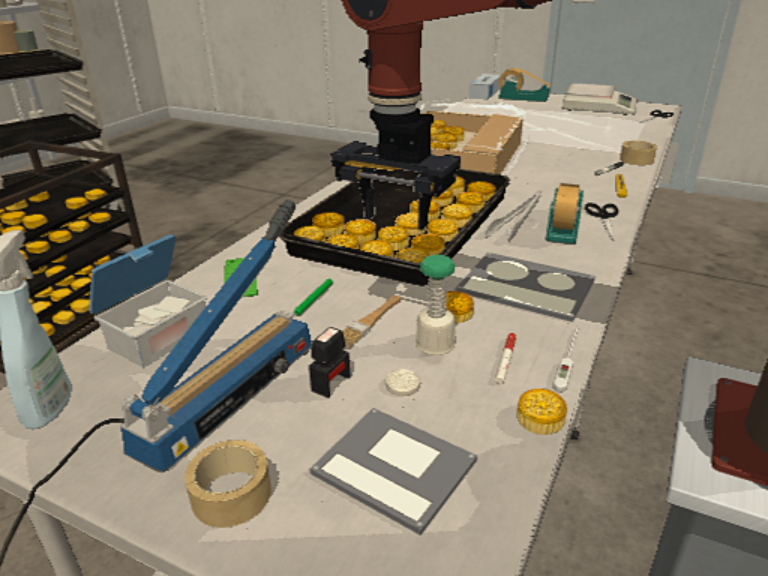

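```bash
python3 -c "
from h import *
for n in('scene','side','wrist'): print({k:v for k,v in camera_model(n).items()})"
```

```text
{'fov_y': 57.236208698192534, 'cx': 248.93529248048117, 'cy': 191.51547386554086, 'rvec': array([ 2.17904176, -1.17371203,  0.44128319]), 'tvec': array([-0.36359759,  0.43978128,  0.58070996])}
{'fov_y': 50.242139980739715, 'cx': 260.8244939648593, 'cy': 192.4385296404543, 'rvec': array([ 0.57083446, -2.47469639,  1.41176685]), 'tvec': array([0.56877099, 0.21859388, 0.86966688])}
{'fov_y': 71.70218113294564, 'cx': 261.0264226292235, 'cy': 191.32644685590384, 'hand_eye': array([[ 9.99999206e-01, -1.09083154e-03,  6.31236581e-04,
         1.84430835e-03],
       [ 8.63596118e-04,  9.57873847e-01,  2.87188001e-01,
        -7.90647770e-02],
       [-9.17918741e-04, -2.87187227e-01,  9.57874028e-01,
        -9.09277405e-02],
       [ 0.00000000e+00,  0.00000000e+00,  0.00000000e+00,
         1.00000000e+00]])}
```

Run:
```python
from h import *
for n in('scene','side'):
    D=np.load(f'c_{n}.npz');p=D['p'].astype(int);W=D['W']
    pale=(p.min(-1)>(125 if n=='scene' else 200))
    for nm,(x0,x1,y0,y1) in dict(press=(.33,.6,-.4,-.16),date=(.38,.6,.19,.38)).items():
        s=(W[...,0]>x0)&(W[...,0]<x1)&(W[...,1]>y0)&(W[...,1]<y1)
        g=s&(p.max(-1)<110)&(p.max(-1)-p.min(-1)<20)&(abs(W[...,2]-.01)<.006)
        for lab,mm in(('pale',s&pale&(abs(W[...,2]-.008)<.006)),('grey',g)):
            k,L,S,C=cv2.connectedComponentsWithStats(mm.astype(np.uint8))
            for i in range(1,k):
                if S[i,4]<150: continue
                q=W[L==i]; c,sz,a=cv2.minAreaRect((q[:,:2]*1000).astype(np.float32))
                print(n,nm,lab,C[i].round(),S[i,4],np.round(c,1),np.round(sz,1),round(a,1),'z',np.median(q[:,2]).round(4),'rgb',np.median(p[L==i],0))
# height map around stamp
for n in('side','scene'):
    W=np.load(f'c_{n}.npz')['W'];H=np.zeros((12,14))
    q=W.reshape(-1,3);q=q[~np.isnan(q[:,0])]
    i=((q[:,0]-.5)/.025).astype(int);j=((q[:,1]-.02)/.025).astype(int);ok=(q[:,0]>.5)&(q[:,1]>.02)&(i<14)&(j<12)
    np.maximum.at(H,(j[ok],i[ok]),q[ok,2]);print(n,'rows y from .02, cols x from .5');print((H*1000).astype(int))
```

```text
scene press pale [266. 308.] 198 [ 422.3 -193. ] [ 12.8 127.9] 84.2 z 0.0066 rgb [160.  160.5 142. ]
scene press pale [344. 318.] 159 [ 502. -342.] [17.8 63.8] 71.5 z 0.0068 rgb [170. 171. 149.]
scene press grey [309. 329.] 4548 [ 460.5 -272.3] [178.4 237.6] 88.2 z 0.0093 rgb [69.  65.5 61. ]
scene date pale [114. 188.] 501 [494.8 328.4] [ 37.9 152.4] 81.7 z 0.006 rgb [181. 182. 160.]
scene date pale [130. 200.] 497 [484.8 259.7] [60.9 83.4] 82.9 z 0.0062 rgb [182. 183. 161.]
scene date grey [126. 200.] 1570 [486.8 283.1] [147.5 175.7] 82.0 z 0.0086 rgb [91. 87. 84.]
side press grey [359. 194.] 762 [ 463.1 -262.8] [170.5 236.9] 88.3 z 0.0103 rgb [78. 75. 73.]
side date pale [269. 302.] 750 [486.  261.2] [56.6 81.1] 81.0 z 0.0076 rgb [240. 236. 211.]
side date pale [251. 324.] 1004 [496.2 330.7] [ 35.9 151.6] 82.2 z 0.0076 rgb [240. 235. 210.]
side date grey [260. 333.] 282 [459.1 333.8] [225.7 111.2] 32.2 z 0.0075 rgb [83. 80. 78.]
side rows y from .02, cols x from .5
[[  2 336 392 524 522 518 515 337 336   2   2   3  18  17]
 [  2 557 558 558 557 556 555 553  13   0   2   2   0   0]
[... 638 characters left out ...]
4 391 493 438   2  15  14  11   2   2   2  13   1]
 [  2   1   0   1   0   0   0  11  10   1   1   1   2   1]
 [  1  10   9   1   1   0   0   9   8   1  26  29  23   0]
 [  7  12  11   9   2   0   0   1   1  53  72  71  53   0]
 [  9  11  11   9   1  87  91   1   1  15  59   0  52   0]
 [  3  10  10   1   2  97  99   0   0  49   0   0   0   0]
 [  0   2   1   1   1  96  97   0  35  49 195   0   0   0]
 [ 11  11  11   1   2  68  13   0  38  47 192 190   0   0]
 [ 12  11  12   0   2   0   2   1   0  47 180 182   0   0]
 [ 10  10  11   1   0   0   2   0   0  51 171 171   0   0]
 [ 12  11  11   7   2   1   1   1   1  54 156 161  64   0]
 [ 10  11  11  10   1   1   1   2   0  45 147 147 143   0]]
```

Run:
```python
from h import *
box=dict(stamp=((.6,.73,.1,.24),.085),knob=((.5,.62,-.06,.08),.14),barrel=((.5,.62,-.06,.08),.046),plate=((.5,.6,.08,.17),.006),marker=((.38,.47,-.09,.07),.008),brush=((.63,.73,-.13,.1),.006))
for k,((a,b,c,d),z) in box.items():
  for n in('scene','side','wrist'):
    W=np.load(f'c_{n}.npz')['W']
    m=(W[...,0]>a)&(W[...,0]<b)&(W[...,1]>c)&(W[...,1]<d)&(W[...,2]>z)&(W[...,2]<(.2 if k!='barrel' else .056))
    m=cv2.morphologyEx(m.astype(np.uint8),cv2.MORPH_OPEN,np.ones((2,2)))
    kk,L,S,C=cv2.connectedComponentsWithStats(m)
    if kk<2: continue
    i=1+S[1:,4].argmax();q=W[L==i]
    ce,sz,an=cv2.minAreaRect((q[:,:2]*1000).astype(np.float32))
    print(k,n,S[i,4],np.round(ce,1),np.round(sz,1),round(an,1),'mean',q.mean(0).round(3),'zmax',np.percentile(q[:,2],97).round(3))
```

```text
stamp scene 179 [689.1 173.3] [104.7  50. ] 10.7 mean [0.652 0.163 0.092] zmax 0.097
stamp side 232 [669.4 122.9] [ 36.5 159.8] 13.4 mean [nan nan nan] zmax nan
stamp wrist 1354 [678.  174.1] [79.4 22.3] 50.9 mean [nan nan nan] zmax nan
knob scene 469 [592.3  31. ] [171.   55.7] 33.2 mean [nan nan nan] zmax nan
knob side 294 [ 598.3 -130.4] [ 55.6 331.2] 19.0 mean [nan nan nan] zmax nan
knob wrist 2752 [536.5 -52.3] [154.7  54.7] 55.5 mean [nan nan nan] zmax nan
barrel scene 68 [539.  -29.5] [14.  52.6] 65.8 mean [ 0.535 -0.03   0.046] zmax 0.052
barrel side 85 [536.2 -21.9] [109.4  47. ] 73.8 mean [0.542 0.015 0.047] zmax 0.054
barrel wrist 216 [ 5.683e+02 -3.000e-01] [36.4 70.8] 36.3 mean [0.569 0.012 0.05 ] zmax 0.057
plate scene 287 [551.6 119.1] [47.8 51.3] 38.1 mean [nan nan nan] zmax nan
plate side 304 [549.4 122.3] [51.2 56.6] 30.9 mean [nan nan nan] zmax nan
plate wrist 1579 [561.8 121.3] [46.9 43.2] 46.8 mean [nan nan nan] zmax nan
marker scene 343 [422.2 -14.4] [ 10.9 129.8] 9.1 mean [nan nan nan] zmax nan
marker side 192 [423.1 -15.3] [ 12.8 144.8] 7.1 mean [nan nan nan] zmax nan
marker wrist 891 [429.9 -15. ] [ 17.4 136.5] 4.9 mean [nan nan nan] zmax nan
brush scene 457 [683.4 -23.7] [180.1  45.5] 77.4 mean [nan nan nan] zmax nan
brush side 342 [689.7 -20.1] [193.   31.6] 86.4 mean [nan nan nan] zmax nan
brush wrist 1936 [688.  -25.6] [182.7  38.6] 80.0 mean [nan nan nan] zmax nan
```

>>> jog_arm(
  motion=[0, 0, -0.15, 0, 0, 0, 100, 0, 0, -0.3, 0, 0, 0, 100, 0, 0, -0.45, 0, 0, 0, 100, 0, 0, -0.6, 1, -4, 0, 100, 0, 0, -0.75, 2, -8, 0, 100, 0, 0, -0.9, 3, -12, 0, 100, 0, 0, -1.05, 3, -16.5, 0, 100, 0, 0, -1.2, 3, -16.5, 0, 100, 0, 0, -1.35, 3, -16.5, 0, 100, 0, 0, -1.5, 3, -16.5, 0, 100],
)

```text
t: 2.35
position: [0.6549, 0.1658, 0.292]
eef_rot: [-3.141, 0.0, 1.507]
contact_force: [0.2, 0.2, 0.9]
width: 0.087
```

```bash
cat >> h.py <<'E'
def tops(W,p,x0,x1,y0,y1,z0,z1):
    m=(W[...,0]>x0)&(W[...,0]<x1)&(W[...,1]>y0)&(W[...,1]<y1)&(W[...,2]>z0)&(W[...,2]<z1)
    m=cv2.morphologyEx(m.astype(np.uint8),cv2.MORPH_OPEN,np.ones((3,3)))
    kk,L,S,C=cv2.connectedComponentsWithStats(m)
    if kk<2: return None
    i=1+S[1:,4].argmax();q=W[L==i];q=q[~np.isnan(q[:,0])]
    ce,sz,an=cv2.minAreaRect((q[:,:2]*1000).astype(np.float32))
    return S[i,4],C[i].round(),np.round(ce,1),np.round(sz,1),round(an,1),'med',np.median(q,0).round(4)
def st():
    s=read_state();print(round(s['t'],2),np.round(s['position'],4),np.round(s['eef_rot'],4),'w',round(s['width'],4),'F',np.round(s['contact_force'],1),'q',np.round(s['joint_pos'],2));return s
E
python3 - <<'E'
from h import *
st();p,d,m,T=shot('wrist');save(p,'w1.png');W=cloud(d,m,T)
print(tops(W,p,.58,.74,.08,.25,.088,.11))
print(tops(W,p,.45,.62,.05,.2,.005,.016))
E
```

```text
2.35 [0.6549 0.1658 0.292 ] [-3.1413e+00  2.0000e-04  1.5075e+00] w 0.087 F [0.2 0.2 0.9] q [ 0.13  0.34  1.38 -0.    1.42 -1.38]
(np.int32(1107), array([267., 187.]), array([661.2, 172.3]), array([53. , 28.4]), 86.3, 'med', array([0.6595, 0.1718, 0.0951]))
(np.int32(1475), array([225.,  97.]), array([556.3, 123.5]), array([54.8, 54. ]), 86.3, 'med', array([0.556 , 0.1236, 0.0086]))
```

View pics/w1.png

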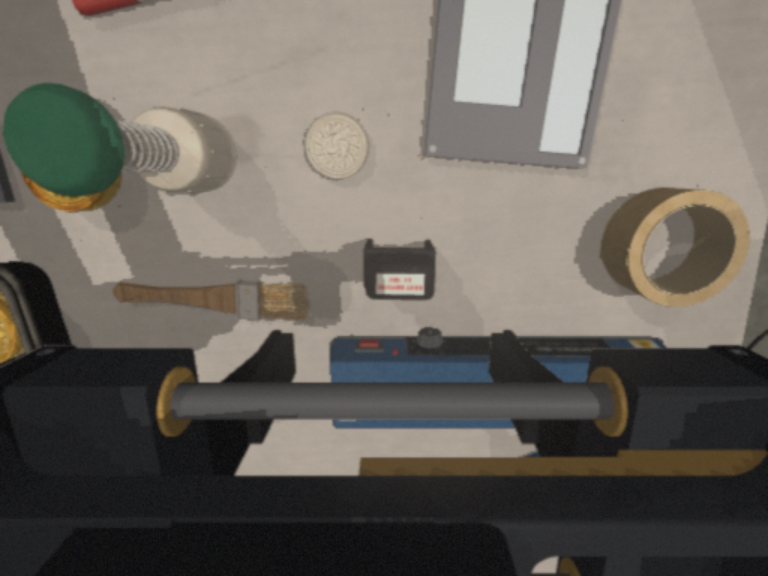

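>>> jog_arm(
  motion=[0, 0, 0, 0.7, 0.55, 0, 100, 0, 0, 0, 0.7, 0.55, 4, 100, 0, 0, 0, 0.7, 0.55, 8, 100, 0, 0, 0, 0.7, 0.55, 12, 100, 0, 0, 0, 0.7, 0.55, 14.5, 100, 0, 0, 0, 0.7, 0.55, 15.9, 100, 0, 0, 0, 0.7, 0.55, 15.9, 100, 0, 0, 0, 0.7, 0.55, 15.9, 0, 0, 0, 0, 0.7, 0.55, 15.9, 0, 0, 0, 0, 0.7, 0.55, 15.9, 0],
  newtons=25,
)

```text
t: 3.4
position: [0.6621, 0.1723, 0.1354]
eef_rot: [3.138, -0.001, 1.514]
contact_force: [0.1, 0.5, 0.2]
width: 0.0707
```

>>> jog_arm(
  motion=[0, 0, 0, 0, 0, 0, 0, 0, 0, 0, 0, 0, 0, 0, 0, 0, 0, 0, 0, 0, 0],
)

```text
t: 3.7
position: [0.6629, 0.1724, 0.1369]
eef_rot: [3.136, -0.001, 1.514]
contact_force: [-0.7, -1.0, 4.5]
width: 0.0581
```

>>> jog_arm(
  motion=[0, 0, 0, 0, 0, -4, 0, 0, 0, 0, 0, 0, -8, 0, 0, 0, 0, 0, 0, -12, 0, 0, 0, 0, 1, -4, -13, 0, 0, 0, 0, 3, -8, -13, 0, 0, 0, 0, 4, -10, -13, 0, 0, 0, 0, 4, -10, -13, 0, 0, 0, 0, 4, -10, -13, 0],
)

```text
t: 4.5
position: [0.5644, 0.218, 0.2664]
eef_rot: [3.135, -0.001, 1.515]
contact_force: [0.5, -0.6, -1.2]
width: 0.0578
```

```bash
cat >> h.py <<'E'
def pale(W,p,x0,x1,y0,y1,thr,amin=150):
    s=(W[...,0]>x0)&(W[...,0]<x1)&(W[...,1]>y0)&(W[...,1]<y1)&(abs(W[...,2]-.008)<.008)
    for lab,mm in(('pale',s&(p.min(-1)>thr)),('grey',s&(p.max(-1)<130))):
        k,L,S,C=cv2.connectedComponentsWithStats(cv2.morphologyEx(mm.astype(np.uint8),cv2.MORPH_OPEN,np.ones((3,3))))
        for i in range(1,k):
            if S[i,4]<amin: continue
            q=W[L==i]; c,sz,a=cv2.minAreaRect((q[:,:2]*1000).astype(np.float32))
            print(lab,C[i].round(),S[i,4],np.round(c,1),np.round(sz,1),round(a,1),'z',np.median(q[:,2]).round(4),'rgb',np.median(p[L==i],0))
E
python3 - <<'E'
from h import *
st();p,d,m,T=shot('wrist');save(p,'w2.png');W=cloud(d,m,T);np.savez('w2',p=p,W=W)
pale(W,p.astype(int),.36,.62,.17,.42,185)
E
```

```text
4.5 [0.5644 0.218  0.2664] [ 3.1354e+00 -7.0000e-04  1.5150e+00] w 0.0578 F [ 0.5 -0.6 -1.2] q [ 0.24  0.19  1.61 -0.    1.33 -1.28]
pale [348. 108.] 3325 [498.4 330.7] [ 34.9 152.6] 81.9 z 0.0059 rgb [219. 220. 217.]
pale [292. 108.] 2998 [488.7 261.7] [55.9 82.6] 82.0 z 0.0058 rgb [218. 220. 214.]
grey [274. 169.] 517 [564.  241.3] [77.5 21.9] 77.2 z 0.0086 rgb [128. 123. 121.]
```

View pics/w2.png

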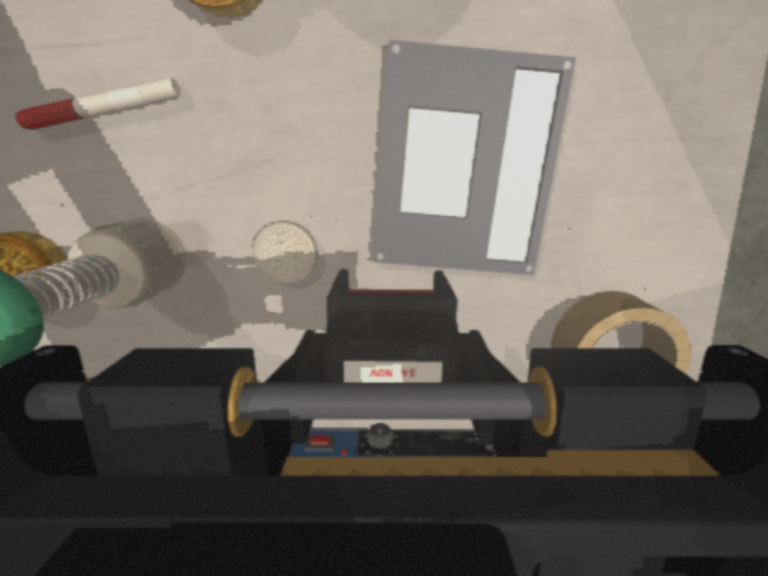

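>>> jog_arm(
  motion=[0, 0, 0.15, 0, -1, 0, 0, 0, 0, 0.3, 1, -3, 0, 0, 0, 0, 0.45, 2, -5, 0, 0, 0, 0, 0.6, 3, -7, 0, 0, 0, 0, 0.75, 3.8, -7.8, 0, 0, 0, 0, 0.9, 3.8, -7.8, 0, 0, 0, 0, 1.05, 3.8, -7.8, 0, 0, 0, 0, 1.2, 3.8, -7.8, 0, 0, 0, 0, 1.35, 3.8, -7.8, 0, 0, 0, 0, 1.5, 3.8, -7.8, 0, 0],
)

```text
t: 5.55
position: [0.4904, 0.2593, 0.2657]
eef_rot: [-3.142, -0.006, 0.007]
contact_force: [0.1, -0.4, -1.0]
width: 0.0577
```

>>> jog_arm(
  motion=[0, 0, 0.15, 0, 0, 0, 0, 0, 0, 0.15, 0, 0, 0, 0],
)

```text
t: 5.75
position: [0.4916, 0.2586, 0.2654]
eef_rot: [-3.141, -0.006, -0.147]
contact_force: [0.3, -0.1, -1.2]
width: 0.0581
```

>>> jog_arm(
  motion=[0, 0, 0, -0.28, -0.1, 4, 0, 0, 0, 0, -0.28, -0.1, 8, 0, 0, 0, 0, -0.28, -0.1, 10.5, 0, 0, 0, 0, -0.28, -0.1, 11.5, 0, 0, 0, 0, -0.28, -0.1, 12.0, 0, 0, 0, 0, -0.28, -0.1, 12.1, 0, 0, 0, 0, -0.28, -0.1, 12.1, 0],
)

```text
t: 6.45
position: [0.4908, 0.2603, 0.1459]
eef_rot: [-3.14, -0.008, -0.146]
contact_force: [1.4, 0.2, -1.1]
width: 0.0577
```

Still no floor contact; lower 1 mm more, then release and lift.

>>> jog_arm(
  motion=[0, 0, 0, 0, 0, 0.15, 0, 0, 0, 0, 0, 0, 0.2, 0, 0, 0, 0, 0, 0, 0.2, 30, 0, 0, 0, 0, 0, 0.2, 100, 0, 0, 0, 0, 0, 0.2, 100, 0, 0, 0, 0, 0, 0.2, 100, 0, 0, 0, 0, 0, 0.2, 100, 0, 0, 0, 0, 0, -5, 100, 0, 0, 0, 0, 0, -10, 100, 0, 0, 0, 0, 0, -13, 100],
)

```text
t: 7.45
position: [0.4906, 0.2606, 0.2798]
eef_rot: [-3.138, -0.012, -0.146]
contact_force: [0.8, -0.0, -0.4]
width: 0.087
```

Run:
```python
from h import *
st();p,d,m,T=shot('wrist');save(p,'w3.png');W=cloud(d,m,T);np.savez('w3',p=p,W=W)
print(tops(W,p,.4,.56,.2,.32,.09,.12))
print(tops(W,p,.45,.65,.05,.18,.005,.016))
```

```text
7.45 [0.4906 0.2606 0.2798] [-3.1378 -0.012  -0.1459] w 0.087 F [ 0.8 -0.  -0.4] q [ 0.35  0.06  1.73 -0.    1.34  0.49]
(np.int32(1345), array([260., 185.]), array([495. , 265.1]), array([28.3, 53. ]), 81.7, 'med', array([0.4949, 0.267 , 0.1018]))
(np.int32(517), array([312., 246.]), array([555.2, 135.8]), array([30.8, 49.3]), 81.1, 'med', array([0.5555, 0.1345, 0.0087]))
```

View pics/w3.png

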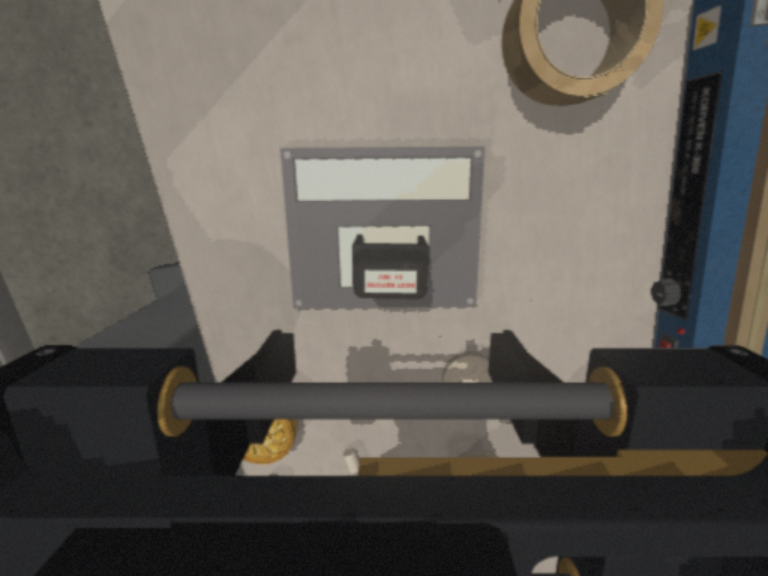

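>>> jog_arm(
  motion=[0, -0.012, 0, 2, 3, 0, 100, 0, -0.012, 0, 5, 7, 0, 100, 0, -0.012, 0, 8.4, 11, 3, 100, 0, -0.012, 0, 8.4, 12.6, 6, 100, 0, -0.012, 0, 8.4, 12.6, 8, 100, 0, -0.012, 0, 8.4, 12.6, 8, 100],
)

```text
t: 8.1
position: [0.5567, 0.1237, 0.2018]
eef_rot: [-3.136, 0.001, -0.148]
contact_force: [-0.6, 0.3, -0.5]
width: 0.0867
```

```bash
cat >> h.py <<'E'
def go(s,x,y,z,yaw=None):
    Rm=R.from_euler('xyz',s['eef_rot']); t=Rm.inv().apply(np.array([x,y,z])-s['position'])*100
    yw=s['eef_rot'][2] if yaw is None else yaw
    r=(Rm.inv()*R.from_euler('xyz',[np.pi,0,yw])).as_rotvec()
    print('turn',r.round(3),'shift cm',t.round(2))
E
python3 - <<'E'
from h import *
s=st();p,d,m,T=shot('wrist');W=cloud(d,m,T)
a=tops(W,p,.5,.62,.07,.18,.005,.016);print(a);go(s,a[2][0]/1e3,a[2][1]/1e3,.075)
E
```

```text
8.1 [0.5567 0.1237 0.2018] [-3.1358e+00  6.0000e-04 -1.4770e-01] w 0.0867 F [-0.6  0.3 -0.5] q [0.08 0.17 1.76 0.01 1.21 0.22]
(np.int32(1933), array([259., 187.]), array([556.8, 123.1]), array([55.8, 54.8]), 82.1, 'med', array([0.5569, 0.124 , 0.0087]))
turn [-0.006  0.001 -0.   ] shift cm [ 0.02  0.13 12.67]
```

>>> jog_arm(
  motion=[-0.006, 0, 0, 0, 0.1, 4, 100, -0.006, 0, 0, 0, 0.1, 8, 100, -0.006, 0, 0, 0, 0.1, 11, 100, -0.006, 0, 0, 0, 0.1, 12.3, 100, -0.006, 0, 0, 0, 0.1, 12.7, 100, -0.006, 0, 0, 0, 0.1, 12.7, 100],
)

```text
t: 8.75
position: [0.5592, 0.1248, 0.0786]
eef_rot: [-3.14, -0.005, -0.146]
contact_force: [0.7, 0.3, -0.6]
width: 0.0875
```

>>> jog_arm(
  motion=[0, 0, 0, -0.2, 0.1, 0.3, 100, 0, 0, 0, -0.2, 0.1, 0.4, 100, 0, 0, 0, -0.2, 0.1, 0.4, 0, 0, 0, 0, -0.2, 0.1, 0.4, 0, 0, 0, 0, -0.2, 0.1, 0.4, 0, 0, 0, 0, -0.2, 0.1, 0.4, 0, 0, 0, 0, -0.2, 0.1, 0.4, 0, 0, 0, 0, -0.2, 0.1, 0.4, 0],
  newtons=15,
)

```text
t: 9.55
position: [0.5571, 0.1241, 0.0746]
eef_rot: [-3.14, -0.005, -0.146]
contact_force: [-0.2, -0.2, -0.3]
width: 0.0554
```

>>> jog_arm(
  motion=[0, 0, 0, 0, 0, -4, 0, 0, 0, 0, 0, 0, -8, 0, 0, 0, 0, 0, 0, -12, 0, 0, 0, 0, 0, 3, -16, 0, 0, 0, 0, -1, 8, -20, 0, 0, 0, 0, -1, 13, -20.5, 0, 0, 0, 0, -2, 18, -20.5, 0, 0, 0, 0, -3, 23, -20.5, 0, 0, 0, 0, -4, 28, -20.5, 0, 0, 0, 0, -4.6, 33, -20.5, 0],
)

```text
t: 10.55
position: [0.466, -0.1821, 0.2792]
eef_rot: [-3.141, -0.005, -0.146]
contact_force: [1.1, -0.3, -0.6]
width: 0.0557
```

Run:
```python
from h import *
s=st();p,d,m,T=shot('wrist');W=cloud(d,m,T);save(p,'w4.png')
pale(W,p.astype(int),.3,.64,-.42,-.15,150)
```

```text
10.55 [ 0.466  -0.1821  0.2792] [-3.1406 -0.0052 -0.1457] w 0.0557 F [ 1.1 -0.3 -0.6] q [-0.53 -0.07  1.86  0.    1.35 -0.39]
pale [265. 193.] 4825 [ 466.6 -219.1] [ 59.6 216.5] 87.8 z 0.0058 rgb [214. 216. 202.]
grey [262. 173.] 758 [ 470.9 -185.6] [  6.2 227.4] 87.9 z 0.0082 rgb [125.  121.  117.5]
grey [334. 218.] 1203 [ 547.3 -262.4] [133.1  71. ] 89.0 z 0.0086 rgb [122. 118. 115.]
grey [189. 217.] 408 [ 361.  -230.5] [82.3 23.4] 88.4 z 0.0084 rgb [122. 118. 115.]
grey [234. 282.] 288 [ 408.4 -352.2] [14.5 86.7] 88.0 z 0.0085 rgb [85. 82. 81.]
```

View pics/w4.png

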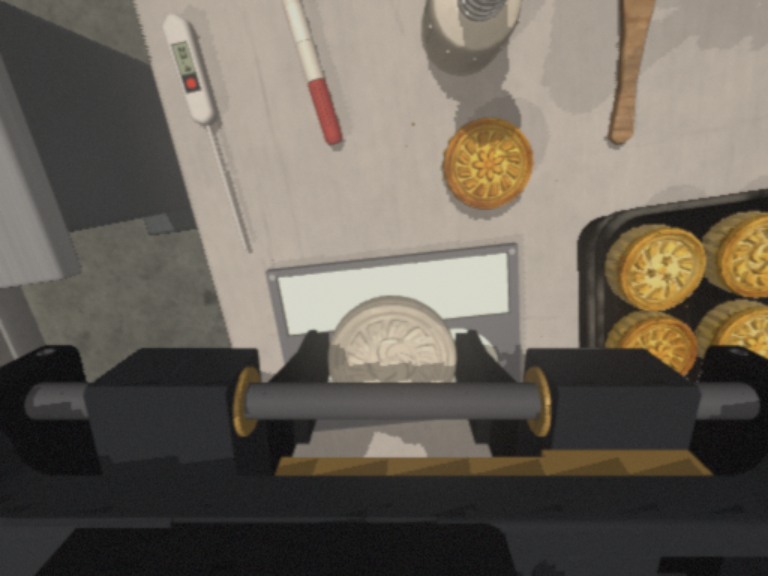

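>>> jog_arm(
  motion=[0, 0, 0, -1, 4, 0, 0, 0, 0, 0, -2.5, 8, 0, 0, 0, 0, 0, -3.6, 12.6, 2, 0, 0, 0, 0, -3.6, 12.7, 6, 0, 0, 0, 0, -3.6, 12.7, 10, 0, 0, 0, 0, -3.6, 12.7, 14, 0, 0, 0, 0, -3.6, 12.7, 17, 0, 0, 0, 0, -3.6, 12.7, 18.5, 0, 0, 0, 0, -3.6, 12.7, 18.5, 0],
)

```text
t: 11.5
position: [0.4087, -0.3083, 0.0918]
eef_rot: [3.141, 0.0, -0.15]
contact_force: [0.0, 0.7, -0.0]
width: 0.0555
```

Run:
```python
from h import *
s=st();go(s,.4115,-.3022,.082)
```

```text
11.5 [ 0.4087 -0.3083  0.0918] [ 3.1407e+00  4.0000e-04 -1.5030e-01] w 0.0555 F [ 0.   0.7 -0. ] q [-0.8   0.2   1.97 -0.    0.98 -0.65]
turn [0.001 0.    0.   ] shift cm [ 0.18 -0.65  0.98]
```

>>> jog_arm(
  motion=[0, 0, 0, 0.2, -0.65, 0, 0, 0, 0, 0, 0.2, -0.65, 0.5, 0, 0, 0, 0, 0.2, -0.65, 0.9, 0, 0, 0, 0, 0.2, -0.65, 0.9, 0],
)

```text
t: 11.9
position: [0.4118, -0.3021, 0.0829]
eef_rot: [3.14, 0.0, -0.15]
contact_force: [0.2, 0.1, -0.5]
width: 0.0553
```

>>> jog_arm(
  motion=[0, 0, 0, 0, 0, 0.1, 0, 0, 0, 0, 0, 0, 0.1, 80, 0, 0, 0, 0, 0, 0.1, 100, 0, 0, 0, 0, 0, 0.1, 100, 0, 0, 0, 0, 0, 0.1, 100, 0, 0, 0, 0, 0, -4, 100, 0, 0, 0, 0, 0, -8, 100, 0, 0, 0, 0, 0, -13, 100, 0, 0, 0, 0, 0, -18, 100, 0, 0, 0, 0, 0, -21, 100],
)

```text
t: 12.9
position: [0.4127, -0.3027, 0.2977]
eef_rot: [3.137, -0.005, -0.15]
contact_force: [0.2, -0.8, -0.0]
width: 0.0869
```

Run:
```python
from h import *
s=st();p,d,m,T=shot('wrist');W=cloud(d,m,T);save(p,'w5.png')
print(tops(W,p,.36,.46,-.36,-.25,.0125,.03))
pale(W,p.astype(int),.3,.64,-.42,-.15,140)
go(s,.555,-.03,.29,0)
```

```text
12.9 [ 0.4127 -0.3027  0.2977] [ 3.1369 -0.0045 -0.1499] w 0.0869 F [ 0.2 -0.8 -0. ] q [-0.79 -0.06  1.81 -0.    1.38 -0.64]
(np.int32(1195), array([260., 169.]), array([ 414.3, -304. ]), array([55.5, 54.6]), 82.9, 'med', array([ 0.4146, -0.3032,  0.0157]))
pale [289. 102.] 7278 [ 466.8 -219.7] [ 59.9 216.7] 87.9 z 0.0059 rgb [214. 215. 206.]
pale [329. 158.] 2941 [ 515.7 -306. ] [88.4 88.5] 84.0 z 0.0059 rgb [214. 215. 202.]
pale [255. 164.] 907 [ 411.6 -302.2] [73.4 73.5] 81.8 z 0.0059 rgb [210. 208. 189.]
grey [339.  70.] 327 [ 534.1 -189.1] [ 6.6 84.4] 88.3 z 0.0086 rgb [121. 117. 115.]
grey [297. 163.] 6108 [ 464.9 -276. ] [169.5 234.1] 87.8 z 0.0085 rgb [124. 120. 117.]
turn [ 0.005 -0.004 -0.15 ] shift cm [ 10.   -29.09   0.67]
```

View pics/w5.png

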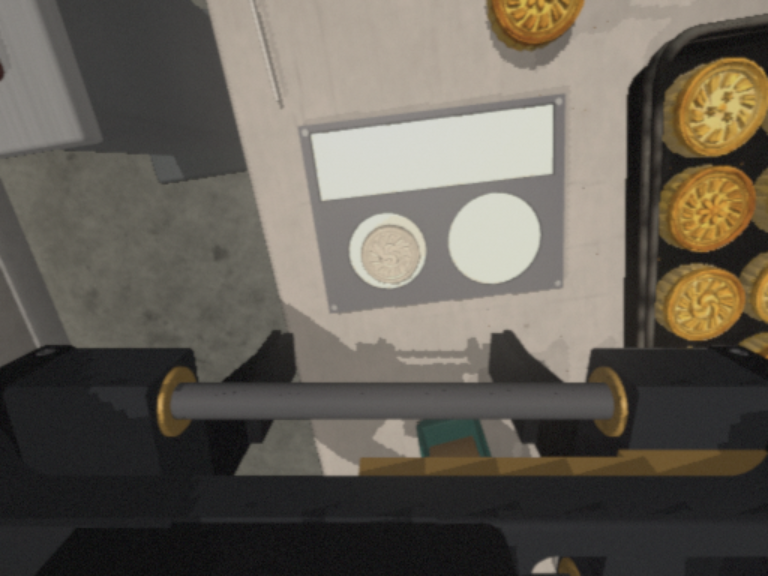

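>>> jog_arm(
  motion=[0, 0, -0.05, 1, -4, -1, 100, 0, 0, -0.1, 3, -9, -2, 100, 0, 0, -0.15, 4, -14, -3, 100, 0, 0, -0.15, 6, -19, -3, 100, 0, 0, -0.15, 7, -24, -3, 100, 0, 0, -0.15, 9, -29, -3, 100, 0, 0, -0.15, 9.4, -33, -3, 100, 0, 0, -0.15, 9.4, -33, -3, 100],
)

```text
t: 13.75
position: [0.5567, 0.0137, 0.3297]
eef_rot: [3.134, -0.008, 0.006]
contact_force: [0.2, -0.5, -0.1]
width: 0.0871
```

```bash
cat > k.py <<'E'
from h import *
s=st();p,d,m,T=shot('wrist');W=cloud(d,m,T)
a=tops(W,p,.48,.63,-.06,.08,.14,.19);print(a)
b=tops(W,p,.48,.63,-.06,.08,.04,.056);print(b)
go(s,a[2][0]/1e3,a[2][1]/1e3,.203,0)
E
python3 k.py
```

```text
13.75 [0.5567 0.0137 0.3297] [ 3.1341 -0.0081  0.0058] w 0.0871 F [ 0.2 -0.5 -0.1] q [-0.11  0.03  1.67 -0.01  1.44 -0.12]
(np.int32(2219), array([255., 206.]), array([554.2,  -4.3]), array([56.2, 56.9]), 83.1, 'med', array([ 5.539e-01, -4.000e-04,  1.648e-01]))
(np.int32(69), array([264., 162.]), array([565.5,  23. ]), array([ 4.3, 24.9]), 68.6, 'med', array([0.5653, 0.0242, 0.0503]))
turn [ 0.008 -0.008  0.006] shift cm [-0.36  1.71 12.68]
```

>>> jog_arm(
  motion=[0.008, -0.008, 0, -0.4, 1.7, 0, 100, 0.008, -0.008, 0, -0.4, 1.7, 3, 100, 0.008, -0.008, 0, -0.4, 1.7, 5, 100, 0.008, -0.008, 0, -0.4, 1.7, 5, 100],
)

```text
t: 14.2
position: [0.5505, -0.0067, 0.276]
eef_rot: [3.141, 0.007, 0.003]
contact_force: [-0.6, -0.2, -0.3]
width: 0.087
```

```bash
python3 k.py
```

```text
14.2 [ 0.5505 -0.0067  0.276 ] [3.1412 0.0072 0.0035] w 0.087 F [-0.6 -0.2 -0.3] q [-0.15  0.06  1.74 -0.    1.35 -0.16]
(np.int32(3493), array([264., 206.]), array([553.8,  -4.5]), array([57.1, 57.1]), 77.2, 'med', array([ 5.540e-01, -3.000e-04,  1.648e-01]))
(np.int32(170), array([263., 155.]), array([552.5,  21.3]), array([47.5, 12. ]), 4.2, 'med', array([0.552 , 0.0233, 0.0515]))
turn [0.    0.007 0.003] shift cm [ 0.38 -0.22  7.3 ]
```

>>> jog_arm(
  motion=[0, 0.006, 0, 0.35, -0.2, 2, 100, 0, 0.006, 0, 0.35, -0.2, 5, 100, 0, 0.006, 0, 0.35, -0.2, 7.2, 100, 0, 0.006, 0, 0.35, -0.2, 7.3, 100, 0, 0.006, 0, 0.35, -0.2, 7.3, 100],
)

```text
t: 14.75
position: [0.5552, -0.0052, 0.2064]
eef_rot: [3.141, -0.003, 0.003]
contact_force: [0.8, -0.4, 1.0]
width: 0.0872
```

>>> jog_arm(
  motion=[0, 0, 0, -0.1, 0, 0.3, 100, 0, 0, 0, -0.1, 0, 0.3, 20, 0, 0, 0, -0.1, 0, 0.3, 0, 0, 0, 0, -0.1, 0, 0.3, 0, 0, 0, 0, -0.1, 0, 0.3, 0, 0, 0, 0, -0.1, 0, 0.3, 0, 0, 0, 0, -0.1, 0, 0.3, 0],
  newtons=30,
)

```text
t: 15.45
position: [0.5541, -0.0052, 0.2035]
eef_rot: [3.141, -0.003, 0.003]
contact_force: [-0.8, 0.2, 0.6]
width: 0.0543
```

Run:
```python
from h import *
s=st();go(s,.5155,-.305,.33,0)
```

```text
15.45 [ 0.5541 -0.0052  0.2035] [ 3.1406e+00 -2.5000e-03  3.2000e-03] w 0.0543 F [-0.8  0.2  0.6] q [-0.15  0.13  1.8  -0.    1.21 -0.15]
turn [ 0.001 -0.003  0.003] shift cm [ -3.92  29.98 -12.63]
```

>>> jog_arm(
  motion=[0, 0, 0, 0, 0, -1, 0, 0, 0, 0, 0, 0, -3, 0, 0, 0, 0, 0, 0, -6, 0, 0, 0, 0, 0, 0, -9, 0, 0, 0, 0, 0, 2, -11, 0, 0, 0, 0, -1, 5, -11, 0, 0, 0, 0, -2, 8, -11, 0, 0, 0, 0, -3, 11, -11, 0, 0, 0, 0, -4, 14, -11, 0, 0, 0, 0, -4, 17, -11, 0],
)

```text
t: 16.45
position: [0.5133, -0.1761, 0.3139]
eef_rot: [3.141, -0.002, 0.003]
contact_force: [0.0, -0.7, -2.5]
width: 0.0543
```

>>> jog_arm(
  motion=[0, 0, 0, 0, 3, 0, 0, 0, 0, 0, 0, 6, 0, 0, 0, 0, 0, 0, 9, 0, 0, 0, 0, 0, 0, 11, 0, 0, 0, 0, 0, 0, 12, 0, 0, 0, 0, 0, 0, 12, 0, 0, 0, 0, 0, 0, 12, 0, 0],
)

```text
t: 17.15
position: [0.5137, -0.2952, 0.3138]
eef_rot: [-3.141, -0.002, 0.003]
contact_force: [0.5, 0.6, -2.6]
width: 0.0545
```

Run:
```python
from h import *
s=st();go(s,.5155,-.3065,.214,0)
p,d,m,T=shot('side');W=cloud(d,m,T)
print(tops(W,p,.42,.62,-.42,-.2,.10,.145),tops(W,p,.42,.62,-.42,-.2,.24,.3))
y,x=cv2.threshold(p[...,0],0,1,0)[1].shape;save(p[80:272,200:456],'s1.png',2.5)
```

```text
17.15 [ 0.5137 -0.2952  0.3138] [-3.1413e+00 -1.7000e-03  3.4000e-03] w 0.0545 F [ 0.5  0.6 -2.6] q [-0.66  0.13  1.59  0.    1.42 -0.66]
turn [-0.    -0.002  0.003] shift cm [0.16 1.13 9.98]
(np.int32(235), array([340., 150.]), array([ 508., -276.]), array([68.1, 37.1]), 12.6, 'med', array([ 0.5041, -0.2661,  0.1281])) (np.int32(426), array([344., 101.]), array([ 512.5, -287.6]), array([83.1, 49.8]), 10.6, 'med', array([ 0.51 , -0.283,  0.273]))
```

View pics/s1.png

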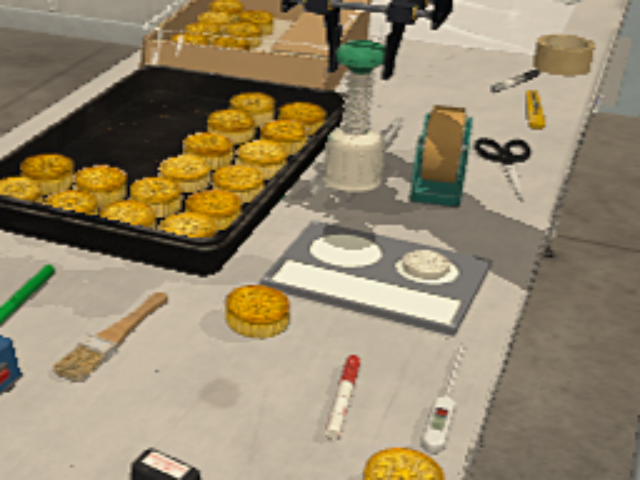

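>>> jog_arm(
  motion=[0, 0, 0, 0.2, 1.1, 0, 0, 0, 0, 0, 0.2, 1.1, 3, 0, 0, 0, 0, 0.2, 1.1, 6, 0, 0, 0, 0, 0.2, 1.1, 8, 0, 0, 0, 0, 0.2, 1.1, 8.5, 0, 0, 0, 0, 0.2, 1.1, 8.5, 0],
)

```text
t: 17.8
position: [0.5159, -0.3055, 0.2283]
eef_rot: [-3.141, -0.001, 0.005]
contact_force: [0.4, -1.3, -2.1]
width: 0.0543
```

Run:
```python
from h import *
s=st();go(s,.5155,-.306,.2125,0)
```

```text
17.8 [ 0.5159 -0.3055  0.2283] [-3.1406e+00 -5.0000e-04  4.6000e-03] w 0.0543 F [ 0.4 -1.3 -2.1] q [-0.67  0.21  1.66  0.    1.27 -0.67]
turn [-0.001 -0.001  0.005] shift cm [-0.04  0.05  1.58]
```

>>> jog_arm(
  motion=[0, 0, 0, 0, 0, 1, 0, 0, 0, 0, 0, 0, 1.5, 0, 0, 0, 0, 0, 0, 1.6, 0, 0, 0, 0, 0, 0, 1.6, 0],
)

```text
t: 18.2
position: [0.516, -0.3056, 0.2124]
eef_rot: [-3.141, -0.001, 0.005]
contact_force: [1.4, -0.0, -1.9]
width: 0.0549
```

>>> jog_arm(
  motion=[0, 0, 0, 0, 0, 0.1, 0, 0, 0, 0, 0, 0, 0.15, 0, 0, 0, 0, 0, 0, 0.2, 0],
)

```text
t: 18.5
position: [0.516, -0.3057, 0.2107]
eef_rot: [-3.141, -0.001, 0.005]
contact_force: [-0.4, -0.4, -1.8]
width: 0.0547
```

>>> jog_arm(
  motion=[0, 0, 0, 0, 0, 0.1, 0, 0, 0, 0, 0, 0, 0.12, 0, 0, 0, 0, 0, 0, 0.12, 68, 0, 0, 0, 0, 0, 0.12, 75, 0, 0, 0, 0, 0, 0.12, 100, 0, 0, 0, 0, 0, 0.12, 100, 0, 0, 0, 0, 0, 0.12, 100, 0, 0, 0, 0, 0, -4, 100, 0, 0, 0, 0, 0, -8, 100, 0, 0, 0, 0, 0, -12, 100],
)

```text
t: 19.5
position: [0.5157, -0.3055, 0.3317]
eef_rot: [-3.14, -0.0, 0.005]
contact_force: [1.2, 0.2, -0.1]
width: 0.0866
```

Run:
```python
from h import *
s=st();p,d,m,T=shot('wrist');W=cloud(d,m,T)
print(tops(W,p,.45,.6,-.38,-.24,.15,.2));p,d,m,T=shot('side');W=cloud(d,m,T);save(p[80:272,200:456],'s2.png',2.5)
print(tops(W,p,.45,.6,-.38,-.24,.14,.2),tops(W,p,.45,.6,-.38,-.24,.015,.06))
go(s,.685,-.06,.29,-.1)
```

```text
19.5 [ 0.5157 -0.3055  0.3317] [-3.1404e+00 -4.0000e-04  4.6000e-03] w 0.0866 F [ 1.2  0.2 -0.1] q [-0.67  0.14  1.55  0.    1.46 -0.67]
(np.int32(2411), array([259., 191.]), array([ 515.7, -304.8]), array([56.7, 56.4]), 43.0, 'med', array([ 0.5158, -0.3016,  0.1718]))
(np.int32(209), array([342., 135.]), array([ 511.7, -298.7]), array([50.1, 50.2]), 69.1, 'med', array([ 0.5096, -0.2889,  0.1705])) (np.int32(278), array([338., 175.]), array([ 510.5, -286.6]), array([67.3, 40.5]), 9.7, 'med', array([ 0.5058, -0.2772,  0.0381]))
turn [-0.001 -0.     0.105] shift cm [ 17.04 -24.47   4.2 ]
```

View pics/s2.png

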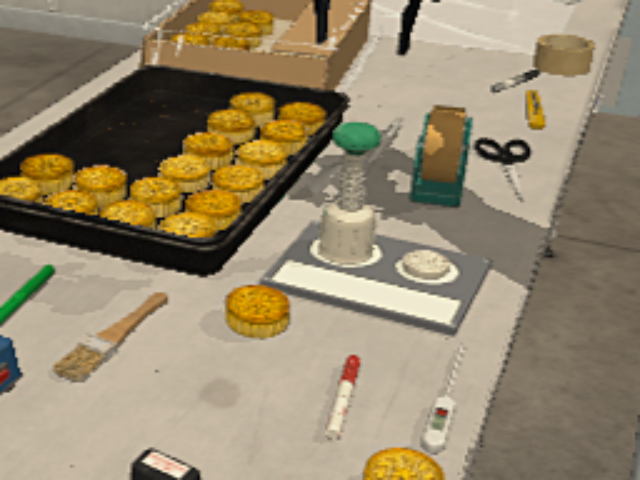

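>>> jog_arm(
  motion=[0, 0, 0.05, 3, -4, 0, 100, 0, 0, 0.1, 6, -8, 0, 100, 0, 0, 0.14, 9, -12, 0, 100, 0, 0, 0.14, 12, -16, 2, 100, 0, 0, 0.14, 15, -20, 5, 100, 0, 0, 0.14, 17, -24, 9, 100, 0, 0, 0.14, 17, -25, 12, 100, 0, 0, 0.14, 17, -25, 12, 100],
)

```text
t: 20.4
position: [0.6849, -0.0528, 0.2093]
eef_rot: [3.138, 0.002, -0.131]
contact_force: [-1.3, 1.1, -1.7]
width: 0.0867
```

Run:
```python
from h import *
s=st();p,d,m,T=shot('wrist');W=cloud(d,m,T);save(p,'w6.png')
a=tops(W,p,.62,.75,-.16,.13,.004,.016);print(a)
sel=(W[...,0]>.64)&(W[...,0]<.73)&(W[...,1]>-.15)&(W[...,1]<.1)&(W[...,2]>.004)&(W[...,2]<.02)
q=W[sel]
for y in np.arange(-.13,.1,.015):
    g=q[(abs(q[:,1]-y)<.004)]
    if len(g)>5: print(round(y,3),len(g),'x',g[:,0].min().round(4),g[:,0].max().round(4),'z',np.percentile(g[:,2],90).round(4))
```

```text
20.4 [ 0.6849 -0.0528  0.2093] [ 3.1382e+00  2.0000e-03 -1.3120e-01] w 0.0867 F [-1.3  1.1 -1.7] q [-0.19  0.43  1.42 -0.    1.29 -0.06]
(np.int32(3847), array([261., 131.]), array([690.7, -18.8]), array([186.7,  37.3]), 82.8, 'med', array([0.6913, 0.0138, 0.0087]))
-0.1 92 x 0.6713 0.6896 z 0.0099
-0.085 90 x 0.6734 0.6902 z 0.0097
-0.07 79 x 0.6767 0.6905 z 0.0096
-0.055 90 x 0.678 0.6935 z 0.0095
-0.04 109 x 0.6787 0.6966 z 0.0098
-0.025 132 x 0.6795 0.7007 z 0.0096
-0.01 171 x 0.6792 0.7046 z 0.0098
0.005 217 x 0.6787 0.7127 z 0.0102
0.02 270 x 0.6778 0.7134 z 0.0116
0.035 269 x 0.6778 0.7142 z 0.0101
0.05 293 x 0.6809 0.7172 z 0.009
0.065 283 x 0.682 0.7198 z 0.0084
0.08 37 x 0.6858 0.7087 z 0.0076
```

View pics/w6.png

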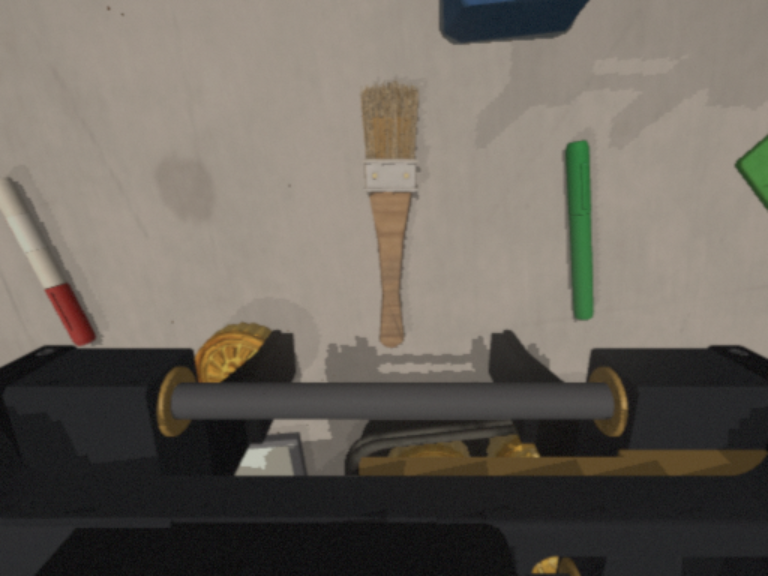

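>>> jog_arm(
  motion=[0.003, -0.002, 0, 0.15, 0, 4, 100, 0.003, -0.002, 0, 0.15, 0, 8, 100, 0.003, -0.002, 0, 0.15, 0, 11, 100, 0.003, -0.002, 0, 0.15, 0, 12.5, 100, 0.003, -0.002, 0, 0.15, 0, 12.7, 100, 0.003, -0.002, 0, 0.15, 0, 12.7, 100],
)

```text
t: 21.05
position: [0.6886, -0.0567, 0.0877]
eef_rot: [3.14, -0.002, -0.133]
contact_force: [1.1, -0.1, -0.6]
width: 0.0871
```

Run:
```python
from h import *
s=st();go(s,.6865,-.053,.0735)
```

```text
21.05 [ 0.6886 -0.0567  0.0877] [ 3.1396e+00 -2.4000e-03 -1.3300e-01] w 0.0871 F [ 1.1 -0.1 -0.6] q [-0.2   0.57  1.47 -0.    1.09 -0.06]
turn [ 0.002 -0.002 -0.   ] shift cm [-0.26 -0.34  1.41]
```

>>> jog_arm(
  motion=[0, 0, 0, -0.25, -0.3, 0.5, 100, 0, 0, 0, -0.25, -0.3, 1.1, 100, 0, 0, 0, -0.25, -0.3, 1.4, 60, 0, 0, 0, -0.25, -0.3, 1.4, 30, 0, 0, 0, -0.25, -0.3, 1.4, 0, 0, 0, 0, -0.25, -0.3, 1.4, 0, 0, 0, 0, -0.25, -0.3, 1.4, 0, 0, 0, 0, -0.25, -0.3, 1.4, 0, 0, 0, 0, -0.25, -0.3, 1.4, 0],
  newtons=25,
)

```text
t: 21.95
position: [0.6865, -0.0534, 0.0737]
eef_rot: [3.14, -0.002, -0.133]
contact_force: [-0.1, 0.2, -0.3]
width: 0.0392
```

>>> jog_arm(
  motion=[0, 0, 0, 0, 0, 0, 0, 0, 0, 0, 0, 0, 0, 0, 0, 0, 0, 0, 0, 0, 0, 0, 0, 0, 0, 0, 0, 0],
)

```text
t: 22.35
position: [0.6865, -0.0534, 0.0737]
eef_rot: [3.14, -0.002, -0.133]
contact_force: [0.2, -1.1, 0.5]
width: 0.025
```

>>> jog_arm(
  motion=[0, 0, 0, 0, 0, 0, 0, 0, 0, 0, 0, 0, 0, 0, 0, 0, 0, 0, 0, 0, 0, 0, 0, 0, 0, 0, 0, 0],
)

```text
t: 22.75
position: [0.6866, -0.0534, 0.0737]
eef_rot: [3.14, -0.002, -0.133]
contact_force: [0.5, 0.2, 0.8]
width: 0.0249
```

>>> jog_arm(
  motion=[0, 0, 0, 0, 0, -1, 0, 0, 0, 0, 0, 0, -3, 0, 0, 0, 0, 0, 0, -7, 0, 0, 0, 0, 0, 0, -11, 0, 0, 0, 0, 0, 0, -15, 0, 0, 0, 0, 0, 0, -19, 0, 0, 0, 0, 0, 0, -20, 0, 0, 0, 0, 0, 0, -20, 0],
)

```text
t: 23.55
position: [0.6873, -0.0532, 0.2774]
eef_rot: [3.139, -0.008, -0.133]
contact_force: [0.9, 0.0, -0.2]
width: 0.0251
```

Run:
```python
from h import *
s=st();p,d,m,T=shot('wrist');W=cloud(d,m,T);save(p,'w7.png')
z=s['position'][2]-.07;print('tip z',z)
a=tops(W,p,.62,.75,-.03,.2,z-.06,z+.06);print(a)
sel=(W[...,0]>.62)&(W[...,0]<.75)&(W[...,2]>z-.06)&(W[...,2]<z+.04)
q=W[sel]
for y in np.arange(-.1,.1,.03):
    g=q[(abs(q[:,1]-y)<.004)]
    if len(g)>5: print(round(y,3),len(g),'x',g[:,0].min().round(4),g[:,0].max().round(4),'z',np.median(g[:,2]).round(4))
```

```text
23.55 [ 0.6873 -0.0532  0.2774] [ 3.1393 -0.0084 -0.133 ] w 0.0251 F [ 0.9  0.  -0.2] q [-0.19  0.38  1.36 -0.    1.39 -0.06]
tip z 0.20738514642355682
(np.int32(11403), array([256.,  94.]), array([698.1,  25.1]), array([110.8,  38.7]), 85.0, 'med', array([0.6982, 0.0359, 0.2117]))
-0.1 251 x 0.6767 0.6955 z 0.2127
-0.04 888 x 0.6672 0.7012 z 0.2194
-0.01 530 x 0.682 0.7076 z 0.2123
0.02 920 x 0.6795 0.7153 z 0.2139
0.05 1059 x 0.6822 0.7182 z 0.2107
0.08 330 x 0.6827 0.7204 z 0.2077
```

View pics/w7.png

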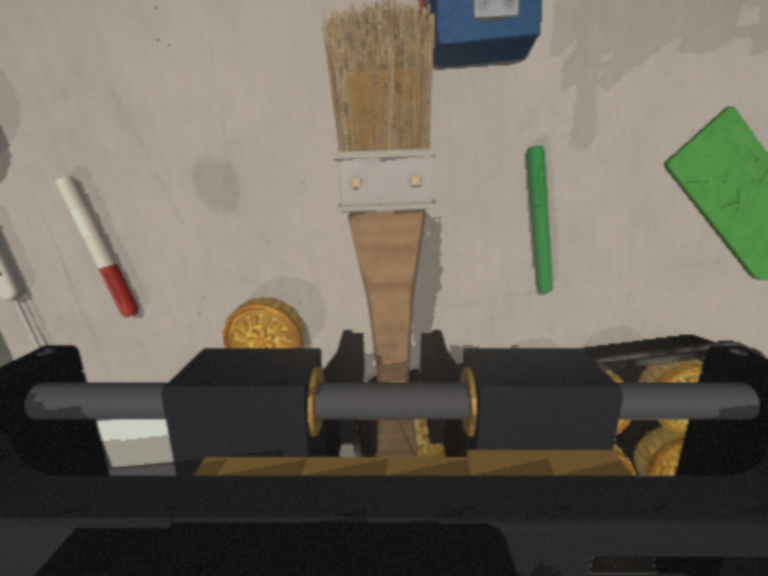

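>>> jog_arm(
  motion=[0, 0, 0.14, -2, 1, -1, 0, 0, 0, 0.29, -4, 3, -1, 0, 0, 0, 0.44, -7, 5, -1, 0, 0, 0, 0.59, -10, 8, -1, 0, 0, 0, 0.74, -13, 11, -1, 0, 0, 0, 0.89, -16, 14, -1, 0, 0, 0, 1.04, -19, 16, -1, 0, 0, 0, 1.19, -22, 18, -1, 0, 0, 0, 1.34, -23.2, 19.7, -1, 0, 0, 0, 1.475, -23.2, 19.7, -1, 0],
)

```text
t: 24.6
position: [0.4273, -0.2182, 0.281]
eef_rot: [3.141, -0.001, -1.617]
contact_force: [0.4, -0.7, -0.2]
width: 0.0248
```

Run:
```python
from h import *
s=st();go(s,.4312,-.218,.12,-1.61)
```

```text
24.6 [ 0.4273 -0.2182  0.281 ] [ 3.1408e+00 -5.0000e-04 -1.6169e+00] w 0.0248 F [ 0.4 -0.7 -0.2] q [-0.64 -0.12  1.91 -0.    1.36  0.98]
turn [ 0.001 -0.001 -0.007] shift cm [-0.05 -0.4  16.1 ]
```

>>> jog_arm(
  motion=[0, 0, 0, 0, -0.4, 3, 0, 0, 0, 0, 0, -0.4, 7, 0, 0, 0, 0, 0, -0.4, 11, 0, 0, 0, 0, 0, -0.4, 15, 0, 0, 0, 0, 0, -0.4, 18, 0, 0, 0, 0, 0, -0.4, 18.5, 0, 0, 0, 0, 0, -0.4, 18.5, 0],
)

```text
t: 25.3
position: [0.4295, -0.2172, 0.0939]
eef_rot: [3.136, 0.003, -1.617]
contact_force: [-0.8, 0.1, 0.2]
width: 0.0248
```

Run:
```python
from h import *
s=st();go(s,.4312,-.218,.0815,-1.61)
p,d,m,T=shot('wrist');W=cloud(d,m,T)
pale(W,p.astype(int),.3,.64,-.26,-.15,140)
z=s['position'][2]-.0735
print(tops(W,p,.38,.6,-.26,-.17,z+.004,z+.02))
```

```text
25.3 [ 0.4295 -0.2172  0.0939] [ 3.1362e+00  2.6000e-03 -1.6169e+00] w 0.0248 F [-0.8  0.1  0.2] q [-0.63  0.13  2.04 -0.    0.98  0.99]
turn [ 0.005  0.003 -0.007] shift cm [ 0.07 -0.18  1.24]
pale [219.  80.] 1372 [ 528.8 -196.8] [13.8 89.3] 85.1 z 0.0058 rgb [220. 219. 201.]
pale [303.  39.] 1357 [ 544.6 -243.4] [18.7 52.9] 89.5 z 0.0058 rgb [221. 219. 201.]
pale [302. 132.] 525 [ 498.9 -245.8] [ 9.5 36.3] 88.1 z 0.0058 rgb [220. 217. 198.]
pale [289. 201.] 1527 [ 441.4 -237.8] [20.1 71.1] 84.9 z 0.0057 rgb [171. 165. 149.]
pale [242. 294.] 431 [ 373.4 -196.6] [19.3 24.1] 85.5 z 0.0057 rgb [222. 223. 213.]
pale [284. 295.] 273 [ 371.8 -234.3] [25.7 13.8] 3.8 z 0.0057 rgb [219. 220. 208.]
grey [206.  39.] 744 [ 550.9 -189.5] [ 7.  42.9] 87.9 z 0.0084 rgb [126. 121. 118.]
grey [317.  50.] 1272 [ 532.7 -256. ] [ 8.3 75.5] 87.8 z 0.0083 rgb [120. 116. 114.]
grey [213. 110.] 225 [ 511.2 -190.4] [ 2.8 34.3] 89.2 z 0.0082 rgb [111. 107. 102.]
grey [215. 193.] 991 [ 456.1 -186. ] [ 7.5 74. ] 87.8 z 0.0083 rgb [91. 87. 85.]
grey [313. 192.] 1500 [ 451.9 -254.6] [12.5 72.2] 87.7 z 0.0083 rgb [94. 90. 88.]
(np.int32(10941), array([257., 120.]), array([ 489.7, -218.1]), array([ 38. , 140.6]), 89.5, 'med', array([ 0.5086, -0.2184,  0.0286]))
```

>>> jog_arm(
  motion=[0.005, 0.003, 0.02, 0.1, -0.45, 0.4, 0, 0.005, 0.003, 0.02, 0.1, -0.45, 0.9, 0, 0.005, 0.003, 0.02, 0.1, -0.45, 1.15, 0, 0.005, 0.003, 0.02, 0.1, -0.45, 1.2, 0, 0.005, 0.003, 0.02, 0.1, -0.45, 1.2, 0],
)

```text
t: 25.85
position: [0.4352, -0.2194, 0.0838]
eef_rot: [-3.139, -0.003, -1.637]
contact_force: [-0.1, 0.8, -0.1]
width: 0.0252
```

>>> jog_arm(
  motion=[0, 0, 0, 0, 0, 0.15, 0, 0, 0, 0, 0, 0, 0.25, 0, 0, 0, 0, 0, 0, 0.25, 0, 0, 0, 0, 0, 0, 0.25, 45, 0, 0, 0, 0, 0, 0.25, 50, 0, 0, 0, 0, 0, 0.25, 50, 0, 0, 0, 0, 0, 0.25, 50, 0, 0, 0, 0, 0, 0.25, 50],
)

```text
t: 26.65
position: [0.4353, -0.2194, 0.0814]
eef_rot: [-3.139, -0.003, -1.637]
contact_force: [0.3, -0.6, -0.6]
width: 0.0432
```

>>> jog_arm(
  motion=[0, 0, 0, 0, 0, -2, 50, 0, 0, 0, 0, 0, -6, 50, 0, 0, 0, 0, 0, -11, 50, 0, 0, 0, 0, 0, -16, 50, 0, 0, 0, 0, 0, -20, 50, 0, 0, 0, 0, 0, -20, 80],
)

```text
t: 27.25
position: [0.4373, -0.2207, 0.2887]
eef_rot: [-3.128, -0.009, -1.637]
contact_force: [0.3, -0.6, -0.2]
width: 0.0463
```

Run:
```python
from h import *
s=st();p,d,m,T=shot('wrist');W=cloud(d,m,T);save(p,'w8.png')
pale(W,p.astype(int),.3,.64,-.42,-.15,140,400)
print(tops(W,p,.33,.6,-.26,-.17,.0125,.03))
go(s,.425,-.012,.25,.12)
```

```text
27.25 [ 0.4373 -0.2207  0.2887] [-3.1278 -0.0094 -1.6368] w 0.0463 F [ 0.3 -0.6 -0.2] q [-0.63 -0.12  1.88 -0.    1.36  1.01]
pale [257. 157.] 3808 [ 466.5 -219.6] [ 60.3 216.8] 88.0 z 0.0058 rgb [218. 218. 208.]
pale [303. 107.] 737 [ 518.5 -292.4] [61.1 86.9] 81.1 z 0.0059 rgb [213. 210. 190.]
pale [313. 193.] 669 [ 404.5 -301.7] [76.3 58.9] 82.7 z 0.006 rgb [213. 212. 192.]
grey [309.  73.] 1980 [ 567.2 -302.7] [ 62.9 116.4] 15.2 z 0.0086 rgb [123. 119. 116.]
grey [325. 184.] 3489 [ 416.8 -306. ] [111.3 140.2] 85.8 z 0.0084 rgb [97. 94. 91.]
(np.int32(2277), array([258., 137.]), array([ 472.3, -220.9]), array([ 36.4, 185.2]), 88.7, 'med', array([ 0.4994, -0.2215,  0.0158]))
turn [-0.002 -0.019 -1.757] shift cm [-20.78   2.66   3.64]
```

View pics/w8.png

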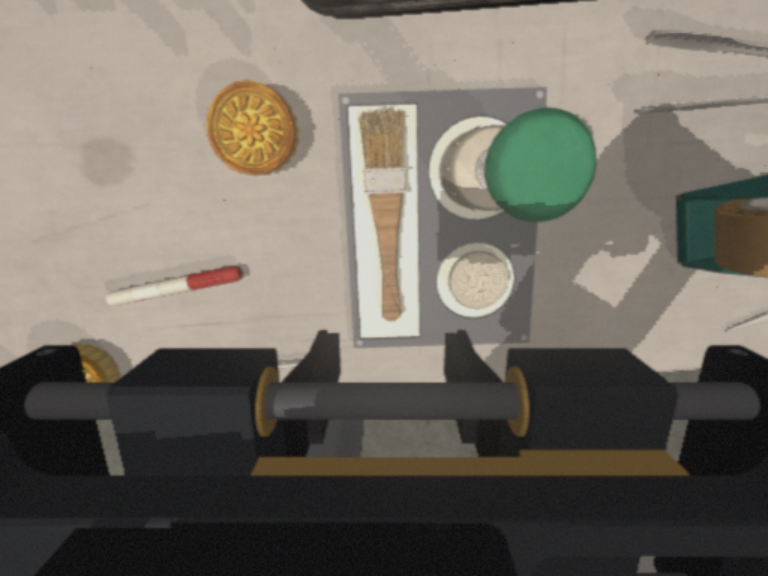

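>>> jog_arm(
  motion=[0, -0.01, -0.14, -2, 0, 0, 100, 0, -0.02, -0.29, -4, 0.5, 0, 100, 0, -0.02, -0.44, -7, 1, 0, 100, 0, -0.02, -0.59, -10, 1.5, 0, 100, 0, -0.02, -0.74, -13, 2, 0, 100, 0, -0.02, -0.89, -16, 2.5, 0, 100, 0, -0.02, -1.04, -18, 2.5, 0, 100, 0, -0.02, -1.19, -20, 2.5, 0, 100, 0, -0.02, -1.34, -20.8, 2.5, 0, 100, 0, -0.02, -1.49, -20.8, 2.5, 0, 100],
)

```text
t: 28.3
position: [0.4241, -0.0093, 0.2817]
eef_rot: [-3.135, 0.006, -0.139]
contact_force: [-0.2, 0.2, 0.1]
width: 0.0871
```

>>> jog_arm(
  motion=[0, 0, -0.14, 0, 0, 3, 100, 0, 0, -0.25, 0, 0, 6, 100, 0, 0, -0.25, 0, 0, 7, 100, 0, 0, -0.25, 0, 0, 7, 100],
)

```text
t: 28.7
position: [0.422, -0.0084, 0.2091]
eef_rot: [-3.132, 0.01, 0.108]
contact_force: [0.2, -0.0, 0.7]
width: 0.0869
```

```bash
cat > mk.py <<'E'
from h import *
s=st();p,d,m,T=shot('wrist');W=cloud(d,m,T)
a=tops(W,p,.36,.5,-.11,.09,.006,.02);print(a)
yaw=np.radians(a[4] if a[3][0]<a[3][1] else a[4]-90)
go(s,a[2][0]/1e3,a[2][1]/1e3,.0745,yaw)
for r in regions_of('marker_center','wrist')[:2]: print(r['p'],r['rect'],np.nanmedian(W[r['pixels']],0),np.median(p[r['pixels']],0))
E
python3 mk.py
```

```text
28.7 [ 0.422  -0.0084  0.2091] [-3.1315  0.01    0.1081] w 0.0869 F [ 0.2 -0.   0.7] q [-0.21 -0.2   2.11  0.01  1.24 -0.32]
(np.int32(1433), array([265., 185.]), array([427.1, -11.3]), array([ 15. , 131.3]), 7.6, 'med', array([ 0.4264, -0.0045,  0.0126]))
turn [-0.01   0.01  -0.025] shift cm [ 0.61  0.48 13.45]
0.75 [257.4, 125.0, 271.7, 241.5] [ 0.42654398 -0.00730017  0.01266241] [180. 168. 152.]
0.24 [332.5, 279.9, 356.7, 305.2] [ 0.53601957 -0.13044643  0.02458951] [110.  80.  40.]
```

>>> jog_arm(
  motion=[-0.01, 0.01, -0.025, 0.6, 0.5, 3, 100, -0.01, 0.01, -0.025, 0.6, 0.5, 7, 90, -0.01, 0.01, -0.025, 0.6, 0.5, 10, 80, -0.01, 0.01, -0.025, 0.6, 0.5, 12, 60, -0.01, 0.01, -0.025, 0.6, 0.5, 12.5, 60, -0.01, 0.01, -0.025, 0.6, 0.5, 12.5, 60],
)

```text
t: 29.4
position: [0.4304, -0.0124, 0.0877]
eef_rot: [3.14, -0.006, 0.133]
contact_force: [0.6, 0.6, 0.1]
width: 0.0565
```

Run:
```python
from h import *
s=st();go(s,.427,-.0113,.075,.133)
```

```text
29.4 [ 0.4304 -0.0124  0.0877] [ 3.1398 -0.0059  0.1327] w 0.0565 F [0.6 0.6 0.1] q [-0.21  0.02  2.18  0.    0.94 -0.35]
turn [ 0.002 -0.006 -0.   ] shift cm [-0.33 -0.16  1.27]
```

>>> jog_arm(
  motion=[0, -0.005, 0, -0.3, -0.15, 0.5, 60, 0, -0.005, 0, -0.3, -0.15, 1, 60, 0, -0.005, 0, -0.3, -0.15, 1.25, 60, 0, -0.005, 0, -0.3, -0.15, 1.25, 0, 0, -0.005, 0, -0.3, -0.15, 1.25, 0, 0, -0.005, 0, -0.3, -0.15, 1.25, 0, 0, -0.005, 0, -0.3, -0.15, 1.25, 0, 0, -0.005, 0, -0.3, -0.15, 1.25, 0, 0, -0.005, 0, -0.3, -0.15, 1.25, 0, 0, -0.005, 0, -0.3, -0.15, 1.25, 0],
  newtons=15,
)

```text
t: 30.4
position: [0.4273, -0.0114, 0.0752]
eef_rot: [3.14, -0.001, 0.133]
contact_force: [0.5, -0.7, 0.9]
width: 0.0154
```

>>> jog_arm(
  motion=[0, 0, 0, 0, 0, 0, 0, 0, 0, 0, 0, 0, 0, 0, 0, 0, 0, 0, 0, 0, 0, 0, 0, 0, 0, 0, 0, 0],
)

```text
t: 30.8
position: [0.4273, -0.0114, 0.0752]
eef_rot: [3.14, -0.001, 0.133]
contact_force: [-0.3, 0.4, 0.6]
width: 0.0154
```

The gripper's body would reach over the standing stamp while laying the marker, so I'll set the stamp aside first, then lay the marker, then put the stamp back.

>>> jog_arm(
  motion=[0, 0, 0, 0, 0, 0, 70, 0, 0, 0, 0, 0, 0, 100, 0, 0, 0, 0, 0, 0, 100, 0, 0, 0, 0, 0, -4, 100, 0, 0, 0, 0, 0, -9, 100, 0, 0, 0, 0, 0, -14, 100, 0, 0, 0, 0, 0, -18, 100, 0, 0, 0, 0, 0, -20, 100],
)

```text
t: 31.6
position: [0.4285, -0.0113, 0.2797]
eef_rot: [3.138, -0.007, 0.133]
contact_force: [0.1, -0.5, 0.0]
width: 0.0716
```

Run:
```python
from h import *
s=st();go(s,.4908,.2605,.26,-.146)
```

```text
31.6 [ 0.4285 -0.0113  0.2797] [ 3.1376 -0.0072  0.1328] w 0.0716 F [ 0.1 -0.5  0. ] q [-0.21 -0.27  2.03 -0.    1.37 -0.34]
turn [ 0.003 -0.008  0.279] shift cm [  9.76 -26.12   1.94]
```

>>> jog_arm(
  motion=[0.003, -0.008, 0.07, 2, -4, 0, 100, 0.003, -0.008, 0.14, 4, -8, 0, 100, 0.003, -0.008, 0.21, 6, -13, 0, 100, 0.003, -0.008, 0.28, 8, -18, 0, 100, 0.003, -0.008, 0.28, 9.8, -23, 0, 100, 0.003, -0.008, 0.28, 9.8, -26.1, 0, 100, 0.003, -0.008, 0.28, 9.8, -26.1, 1, 100, 0.003, -0.008, 0.28, 9.8, -26.1, 1, 100],
)

```text
t: 32.4
position: [0.49, 0.2608, 0.2674]
eef_rot: [3.14, 0.003, -0.145]
contact_force: [-1.0, -0.7, -0.0]
width: 0.0874
```

Run:
```python
from h import *
s=st();p,d,m,T=shot('wrist');W=cloud(d,m,T)
print(tops(W,p,.4,.56,.2,.32,.09,.12));go(s,.4908,.2605,.144,-.146)
```

```text
32.4 [0.49   0.2608 0.2674] [ 3.1395  0.0032 -0.1448] w 0.0874 F [-1.  -0.7 -0. ] q [ 0.35  0.08  1.74 -0.    1.33  0.49]
(np.int32(1459), array([264., 187.]), array([494.7, 265.1]), array([29.1, 52.7]), 81.9, 'med', array([0.4949, 0.267 , 0.1019]))
turn [0.002 0.003 0.001] shift cm [ 1.200e-01 -1.000e-02  1.234e+01]
```

>>> jog_arm(
  motion=[0.002, 0.003, 0, 0.3, -0.3, 3, 100, 0.002, 0.003, 0, 0.3, -0.3, 7, 100, 0.002, 0.003, 0, 0.3, -0.3, 10.5, 100, 0.002, 0.003, 0, 0.3, -0.3, 12.2, 100, 0.002, 0.003, 0, 0.3, -0.3, 12.3, 100, 0.002, 0.003, 0, 0.3, -0.3, 12.3, 30, 0.002, 0.003, 0, 0.3, -0.3, 12.3, 0, 0.002, 0.003, 0, 0.3, -0.3, 12.3, 0, 0.002, 0.003, 0, 0.3, -0.3, 12.3, 0, 0.002, 0.003, 0, 0.3, -0.3, 12.3, 0],
  newtons=25,
)

```text
t: 33.45
position: [0.4938, 0.2625, 0.146]
eef_rot: [-3.141, -0.002, -0.146]
contact_force: [-1.3, -0.1, 4.4]
width: 0.0582
```

>>> jog_arm(
  motion=[0, 0, 0, 0, 0, 0, 0, 0, 0, 0, 0, 0, 0, 0, 0, 0, 0, 0, 0, 0, 0],
)

```text
t: 33.75
position: [0.4938, 0.2626, 0.1461]
eef_rot: [-3.141, -0.002, -0.146]
contact_force: [-0.2, 0.4, 0.1]
width: 0.0578
```

Run:
```python
from h import *
s=st();go(s,.60,.17,s['position'][2],-.146)
```

```text
33.75 [0.4938 0.2626 0.1461] [-3.1407e+00 -1.6000e-03 -1.4600e-01] w 0.0578 F [-0.2  0.4  0.1] q [0.35 0.22 1.82 0.   1.1  0.49]
turn [-0.001 -0.002 -0.   ] shift cm [1.186e+01 7.620e+00 1.000e-02]
```

>>> jog_arm(
  motion=[0, 0, 0, 0, 0, -1.5, 0, 0, 0, 0, 0, 0, -5, 0, 0, 0, 0, 3, 2, -6, 0, 0, 0, 0, 6, 4, -6, 0, 0, 0, 0, 9, 6, -6, 0, 0, 0, 0, 11.9, 7.6, -6, 0, 0, 0, 0, 11.9, 7.6, -4, 0, 0, 0, 0, 11.9, 7.6, -1.5, 0, 0, 0, 0, 11.9, 7.6, 0, 0, 0, 0, 0, 11.9, 7.6, 0, 0],
)

```text
t: 34.75
position: [0.5986, 0.1699, 0.1437]
eef_rot: [3.141, 0.003, -0.146]
contact_force: [0.0, 0.6, -0.8]
width: 0.0581
```

>>> jog_arm(
  motion=[0, 0, 0, 0, 0, 0.3, 0, 0, 0, 0, 0, 0, 0.45, 0, 0, 0, 0, 0, 0, 0.5, 0, 0, 0, 0, 0, 0, 0.5, 75, 0, 0, 0, 0, 0, 0.5, 85, 0, 0, 0, 0, 0, 0.5, 100, 0, 0, 0, 0, 0, 0.5, 100, 0, 0, 0, 0, 0, -4, 100, 0, 0, 0, 0, 0, -9, 100, 0, 0, 0, 0, 0, -13, 100],
)

```text
t: 35.75
position: [0.5994, 0.1699, 0.2765]
eef_rot: [3.141, 0.002, -0.146]
contact_force: [1.7, -0.5, 0.6]
width: 0.0869
```

Run:
```python
from h import *
s=st();p,d,m,T=shot('wrist');W=cloud(d,m,T)
print(tops(W,p,.5,.7,.1,.25,.085,.11));go(s,.427,-.0114,.23,.133)
```

```text
35.75 [0.5994 0.1699 0.2765] [ 3.1415e+00  1.8000e-03 -1.4600e-01] w 0.0869 F [ 1.7 -0.5  0.6] q [0.15 0.23 1.55 0.   1.37 0.3 ]
(np.int32(1290), array([259., 186.]), array([599.5, 171.8]), array([29.5, 53.5]), 80.7, 'med', array([0.5998, 0.174 , 0.0949]))
turn [-0.     0.002 -0.279] shift cm [-14.41  20.45   4.67]
```

Stamp stands. Back to the marker.

>>> jog_arm(
  motion=[0, 0, -0.07, -3, 4, 0, 100, 0, 0, -0.14, -6, 8, 0, 100, 0, 0, -0.21, -9, 12, 0, 100, 0, 0, -0.28, -12, 16, 2, 100, 0, 0, -0.28, -14.4, 20.4, 5, 100, 0, 0, -0.28, -14.4, 20.4, 7, 100, 0, 0, -0.28, -14.4, 20.4, 7, 100],
)

```text
t: 36.5
position: [0.4278, -0.011, 0.2096]
eef_rot: [-3.139, -0.004, 0.131]
contact_force: [1.0, 1.1, 0.1]
width: 0.0869
```

```bash
python3 mk.py
```

```text
36.5 [ 0.4278 -0.011   0.2096] [-3.1392 -0.0039  0.1313] w 0.0869 F [1.  1.1 0.1] q [-0.21 -0.19  2.1   0.    1.23 -0.35]
(np.int32(1462), array([260., 180.]), array([430.2, -10.7]), array([ 15.4, 131.5]), 7.1, 'med', array([ 0.429 , -0.0048,  0.0126]))
turn [-0.002 -0.004  0.007] shift cm [ 0.19  0.04 13.51]
0.58 [253.6, 122.5, 265.7, 236.8] [ 0.42918654 -0.00700108  0.01268382] [177. 166. 149.]
```

>>> jog_arm(
  motion=[0, -0.004, 0, 0.15, 0, 3, 70, 0, -0.004, 0, 0.15, 0, 7, 60, 0, -0.004, 0, 0.15, 0, 10, 60, 0, -0.004, 0, 0.15, 0, 12, 60, 0, -0.004, 0, 0.15, 0, 12.8, 60, 0, -0.004, 0, 0.15, 0, 12.9, 60, 0, -0.004, 0, 0.15, 0, 12.9, 60],
)

```text
t: 37.3
position: [0.4354, -0.0096, 0.0858]
eef_rot: [-3.141, -0.008, 0.134]
contact_force: [0.5, -0.1, -0.0]
width: 0.0525
```

Run:
```python
from h import *
s=st();go(s,.4285,-.011,.075,.13)
```

```text
37.3 [ 0.4354 -0.0096  0.0858] [-3.1414 -0.008   0.1341] w 0.0525 F [ 0.5 -0.1 -0. ] q [-0.21  0.03  2.17  0.    0.94 -0.34]
turn [-0.    -0.008  0.004] shift cm [-0.71  0.05  1.07]
```

>>> jog_arm(
  motion=[0, -0.007, 0, -0.7, 0.05, 0.2, 60, 0, -0.007, 0, -0.7, 0.05, 0.8, 60, 0, -0.007, 0, -0.7, 0.05, 1.05, 60, 0, -0.007, 0, -0.7, 0.05, 1.05, 0, 0, -0.007, 0, -0.7, 0.05, 1.05, 0, 0, -0.007, 0, -0.7, 0.05, 1.05, 0, 0, -0.007, 0, -0.7, 0.05, 1.05, 0, 0, -0.007, 0, -0.7, 0.05, 1.05, 0, 0, -0.007, 0, -0.7, 0.05, 1.05, 0, 0, -0.007, 0, -0.7, 0.05, 1.05, 0],
  newtons=15,
)

```text
t: 38.3
position: [0.4287, -0.011, 0.0753]
eef_rot: [-3.141, -0.001, 0.134]
contact_force: [0.1, 0.4, 0.4]
width: 0.0153
```

>>> jog_arm(
  motion=[0, 0, 0, 0, 0, 0, 0, 0, 0, 0, 0, 0, 0, 0, 0, 0, 0, 0, 0, -3, 0, 0, 0, 0, 0, 0, -7, 0, 0, 0, 0, 0, 0, -12, 0, 0, 0, 0, 0, 0, -17, 0, 0, 0, 0, 0, 0, -17, 0],
)

```text
t: 39.0
position: [0.4323, -0.0118, 0.253]
eef_rot: [3.137, -0.014, 0.134]
contact_force: [0.5, 0.4, 0.0]
width: 0.0159
```

Run:
```python
from h import *
s=st();go(s,.4984,.3307,.25,1.43)
```

```text
39.0 [ 0.4323 -0.0118  0.253 ] [ 3.1372 -0.0141  0.1342] w 0.0159 F [0.5 0.4 0. ] q [-0.21 -0.24  2.06  0.    1.31 -0.34]
turn [ 0.013 -0.009 -1.296] shift cm [ 11.12 -33.06   0.31]
```

>>> jog_arm(
  motion=[0.013, -0.009, -0.14, 1, -3, 0, 0, 0.013, -0.009, -0.28, 2, -7, 0, 0, 0.013, -0.009, -0.42, 4, -11, 0, 0, 0.013, -0.009, -0.56, 5, -15, 0, 0, 0.013, -0.009, -0.7, 6, -19, 0, 0, 0.013, -0.009, -0.84, 8, -23, 0, 0, 0.013, -0.009, -0.98, 9, -27, 0, 0, 0.013, -0.009, -1.12, 10, -31, 0, 0, 0.013, -0.009, -1.26, 11.1, -33, 0, 0, 0.013, -0.009, -1.296, 11.1, -33, 0, 0],
)

```text
t: 40.0
position: [0.4981, 0.3329, 0.2521]
eef_rot: [-3.141, -0.001, 1.438]
contact_force: [-0.4, 0.2, -0.1]
width: 0.0155
```

Run:
```python
from h import *
s=st();go(s,.4984,.3307,.10,1.43)
```

```text
40.0 [0.4981 0.3329 0.2521] [-3.1411e+00 -6.0000e-04  1.4377e+00] w 0.0155 F [-0.4  0.2 -0.1] q [ 0.46  0.19  1.64  0.    1.31 -0.98]
turn [-0.    -0.001  0.008] shift cm [-0.22  0.06 15.21]
```

>>> jog_arm(
  motion=[0, 0, 0, -0.2, 0, 4, 0, 0, 0, 0, -0.2, 0, 8, 0, 0, 0, 0, -0.2, 0, 12, 0, 0, 0, 0, -0.2, 0, 14.5, 0, 0, 0, 0, -0.2, 0, 15, 0, 0, 0, 0, -0.2, 0, 15, 0],
)

```text
t: 40.6
position: [0.4972, 0.3307, 0.1009]
eef_rot: [-3.139, 0.001, 1.438]
contact_force: [0.9, -0.5, -0.2]
width: 0.0152
```

Run:
```python
from h import *
s=st();go(s,.4984,.3307,.083,1.43);p,d,m,T=shot('wrist');W=cloud(d,m,T)
pale(W,p.astype(int),.36,.62,.17,.42,150)
z=s['position'][2]-.075
print(tops(W,p,.42,.6,.29,.36,z+.005,z+.025))
```

```text
40.6 [0.4972 0.3307 0.1009] [-3.1390e+00  7.0000e-04  1.4377e+00] w 0.0152 F [ 0.9 -0.5 -0.2] q [ 0.45  0.36  1.74  0.    1.04 -0.98]
turn [-0.003  0.001  0.008] shift cm [0.02 0.13 1.79]
pale [269. 143.] 1822 [453.1 337.6] [34.7 61.2] 82.3 z 0.0058 rgb [203. 204. 193.]
pale [166. 181.] 2408 [460.9 265.5] [57.4 26.8] 82.4 z 0.0058 rgb [204. 206. 191.]
grey [179. 153.] 17409 [462.3 289.7] [146.4 116.1] 82.3 z 0.0085 rgb [114. 110. 109.]
grey [122. 292.] 349 [545.2 210.3] [12.6 24.9] 82.4 z 0.0086 rgb [77. 75. 74.]
(np.int32(3041), array([263., 197.]), array([472.8, 339.3]), array([24.2, 78.1]), 81.5, 'med', array([0.4709, 0.3356, 0.0383]))
```

Aligned. Lower, release with limited opening, retreat.

>>> jog_arm(
  motion=[0, 0, 0, 0, 0.1, 1, 0, 0, 0, 0, 0, 0.1, 1.6, 0, 0, 0, 0, 0, 0.1, 1.85, 0, 0, 0, 0, 0, 0.1, 1.85, 0, 0, 0, 0, 0, 0.1, 1.85, 0],
)

```text
t: 41.15
position: [0.4993, 0.3312, 0.0843]
eef_rot: [3.141, -0.001, 1.438]
contact_force: [-0.2, 0.1, -1.0]
width: 0.0154
```

>>> jog_arm(
  motion=[0, 0, 0, 0, 0, 0.15, 0, 0, 0, 0, 0, 0, 0.2, 0, 0, 0, 0, 0, 0, 0.2, 0, 0, 0, 0, 0, 0, 0.2, 35, 0, 0, 0, 0, 0, 0.2, 40, 0, 0, 0, 0, 0, 0.2, 40, 0, 0, 0, 0, 0, 0.2, 40, 0, 0, 0, 0, 0, -3, 50, 0, 0, 0, 0, 0, -8, 60, 0, 0, 0, 0, 0, -13, 60],
)

```text
t: 42.15
position: [0.4985, 0.3306, 0.2147]
eef_rot: [-3.14, 0.0, 1.438]
contact_force: [0.6, 0.1, 0.8]
width: 0.0491
```

Run:
```python
from h import *
s=st();p,d,m,T=shot('wrist');W=cloud(d,m,T)
pale(W,p.astype(int),.36,.62,.17,.42,150)
print(tops(W,p,.42,.6,.29,.37,.013,.035))
go(s,.60,.171,.27,-.146)
```

```text
42.15 [0.4985 0.3306 0.2147] [-3.1396e+00  3.0000e-04  1.4377e+00] w 0.0491 F [0.6 0.1 0.8] q [ 0.45  0.22  1.67  0.    1.25 -0.98]
pale [265. 158.] 1585 [498.6 330.9] [ 34.9 152.3] 81.9 z 0.0058 rgb [199. 196. 179.]
pale [199. 163.] 1826 [470.9 264.1] [56.9 46.6] 82.4 z 0.0058 rgb [199. 201. 187.]
grey [213. 166.] 10135 [492.4 285.1] [145.1 176.2] 82.2 z 0.0085 rgb [115. 111. 108.]
(np.int32(1466), array([262., 182.]), array([501.4, 331.9]), array([ 14.4, 131.4]), 82.0, 'med', array([0.4959, 0.3323, 0.0197]))
turn [-1.000e-03  2.000e-03  1.584e+00] shift cm [-14.48  12.17  -5.54]
```

>>> jog_arm(
  motion=[0, 0, 0.14, 0, 0, -3, 80, 0, 0, 0.29, -2, 2, -6, 100, 0, 0, 0.44, -4, 4, -6, 100, 0, 0, 0.59, -6, 6, -6, 100, 0, 0, 0.74, -8, 8, -6, 100, 0, 0, 0.89, -10, 9, -6, 100, 0, 0, 1.04, -12, 10, -6, 100, 0, 0, 1.19, -14, 12, -6, 100, 0, 0, 1.34, -14.5, 12.2, -6, 100, 0, 0, 1.49, -14.5, 12.2, -6, 100],
)

```text
t: 43.2
position: [0.6044, 0.1711, 0.2857]
eef_rot: [-3.134, -0.011, -0.06]
contact_force: [-0.2, 0.3, 0.7]
width: 0.0871
```

>>> jog_arm(
  motion=[0, 0, 0.1, 0, 0, 0, 100, 0, 0, 0.1, 0, 0, 0, 100],
)

```text
t: 43.4
position: [0.6044, 0.1708, 0.2854]
eef_rot: [-3.133, -0.01, -0.162]
contact_force: [0.3, -0.7, -0.4]
width: 0.0869
```

Run:
```python
from h import *
s=st();p,d,m,T=shot('wrist');W=cloud(d,m,T)
a=tops(W,p,.5,.7,.1,.25,.085,.11);print(a);go(s,.5995,.1705,.138,-.146)
```

```text
43.4 [0.6044 0.1708 0.2854] [-3.1335 -0.0104 -0.1616] w 0.0869 F [ 0.3 -0.7 -0.4] q [0.15 0.22 1.54 0.   1.37 0.31]
(np.int32(1181), array([253., 186.]), array([599.7, 172.3]), array([28.3, 51.8]), 80.3, 'med', array([0.5997, 0.1739, 0.095 ]))
turn [-0.008 -0.01  -0.016] shift cm [-0.63  0.23 14.73]
```

>>> jog_arm(
  motion=[-0.008, -0.01, -0.016, -0.6, 0.1, 2, 100, -0.008, -0.01, -0.016, -0.6, 0.15, 6, 100, -0.008, -0.01, -0.016, -0.6, 0.2, 10, 100, -0.008, -0.01, -0.016, -0.6, 0.2, 13, 100, -0.008, -0.01, -0.016, -0.6, 0.2, 14.6, 100, -0.008, -0.01, -0.016, -0.6, 0.2, 14.7, 100, -0.008, -0.01, -0.016, -0.6, 0.2, 14.7, 100],
)

```text
t: 44.15
position: [0.6, 0.1711, 0.1387]
eef_rot: [-3.142, -0.001, -0.141]
contact_force: [-0.3, -0.6, 0.5]
width: 0.0872
```

Run:
```python
from h import *
s=st();go(s,.5995,.1710,.138,-.15)
```

```text
44.15 [0.6    0.1711 0.1387] [-3.1415e+00 -8.0000e-04 -1.4100e-01] w 0.0872 F [-0.3 -0.6  0.5] q [ 0.15  0.37  1.65 -0.    1.12  0.29]
turn [-0.    -0.001  0.009] shift cm [-0.05  0.02  0.07]
```

>>> jog_arm(
  motion=[0, 0, 0, 0, 0, 0, 40, 0, 0, 0, 0, 0, 0, 0, 0, 0, 0, 0, 0, 0, 0, 0, 0, 0, 0, 0, 0, 0, 0, 0, 0, 0, 0, 0, 0, 0, 0, 0, 0, 0, 0, 0],
  newtons=25,
)

```text
t: 44.75
position: [0.6001, 0.1712, 0.1393]
eef_rot: [-3.141, -0.001, -0.141]
contact_force: [-2.1, 0.4, 4.3]
width: 0.0583
```

Run:
```python
from h import *
s=st();go(s,.489,.2605,s['position'][2]+.008,-.141)
```

```text
44.75 [0.6001 0.1712 0.1393] [-3.1413e+00 -1.1000e-03 -1.4090e-01] w 0.0583 F [-2.1  0.4  4.3] q [ 0.15  0.37  1.65 -0.    1.12  0.29]
turn [-0.    -0.001  0.   ] shift cm [-12.26  -7.28  -0.81]
```

>>> jog_arm(
  motion=[0, 0, 0, 0, 0, -1.5, 0, 0, 0, 0, 0, 0, -5, 0, 0, 0, 0, -3, -2, -7, 0, 0, 0, 0, -6, -4, -7, 0, 0, 0, 0, -9, -6, -7, 0, 0, 0, 0, -12.2, -7.3, -7, 0, 0, 0, 0, -12.3, -7.3, -6, 0, 0, 0, 0, -12.3, -7.3, -4, 0, 0, 0, 0, -12.3, -7.3, -3, 0, 0, 0, 0, -12.3, -7.3, -3, 0],
)

```text
t: 45.75
position: [0.4878, 0.26, 0.1675]
eef_rot: [3.14, 0.002, -0.141]
contact_force: [0.6, 0.2, -0.8]
width: 0.0584
```

Run:
```python
from h import *
s=st();go(s,.489,.2605,.1475,-.141)
```

```text
45.75 [0.4878 0.26   0.1675] [ 3.140e+00  2.000e-03 -1.414e-01] w 0.0584 F [ 0.6  0.2 -0.8] q [ 0.35  0.18  1.83 -0.    1.14  0.49]
turn [ 0.002  0.002 -0.   ] shift cm [ 0.11 -0.07  2.  ]
```

>>> jog_arm(
  motion=[0, 0, 0, 0.1, -0.1, 1, 0, 0, 0, 0, 0.1, -0.1, 1.7, 0, 0, 0, 0, 0.1, -0.1, 2.0, 0, 0, 0, 0, 0.1, -0.1, 2.1, 0, 0, 0, 0, 0.1, -0.1, 2.1, 0],
)

```text
t: 46.25
position: [0.4891, 0.2608, 0.1466]
eef_rot: [3.14, 0.002, -0.142]
contact_force: [-0.0, 0.2, -1.0]
width: 0.0583
```

>>> jog_arm(
  motion=[0, 0, 0, 0, 0, 0.05, 0, 0, 0, 0, 0, 0, 0.05, 75, 0, 0, 0, 0, 0, 0.05, 85, 0, 0, 0, 0, 0, 0.05, 100, 0, 0, 0, 0, 0, 0.05, 100, 0, 0, 0, 0, 0, 0.05, 100, 0, 0, 0, 0, 0, -3, 100, 0, 0, 0, 0, 0, -7, 100, 0, 0, 0, 0, 0, -11, 100, 0, 0, 0, 0, 0, -14, 100],
)

```text
t: 47.25
position: [0.4899, 0.2611, 0.2895]
eef_rot: [3.141, -0.001, -0.141]
contact_force: [0.8, 1.1, -0.4]
width: 0.0866
```

Run:
```python
from h import *
s=st();p,d,m,T=shot('wrist');W=cloud(d,m,T)
pale(W,p.astype(int),.36,.62,.17,.42,150)
print('stamp',tops(W,p,.42,.6,.2,.32,.09,.12)); print('marker',tops(W,p,.42,.6,.29,.37,.013,.035))
p,d,m,T=shot('side');W=cloud(d,m,T);save(p[100:372,170:420],'s3.png',2.2)
print('press',tops(W,p,.45,.6,-.38,-.24,.14,.2));print('cake',tops(W,p,.5,.62,-.17,-.05,.012,.04))
```

```text
47.25 [0.4899 0.2611 0.2895] [ 3.1414e+00 -7.0000e-04 -1.4150e-01] w 0.0866 F [ 0.8  1.1 -0.4] q [ 0.35  0.06  1.71 -0.    1.37  0.49]
pale [254. 117.] 1431 [498.1 330.8] [ 33.  151.9] 81.8 z 0.0058 rgb [193. 191. 174.]
pale [259. 156.] 724 [490.4 275.9] [27.4 81.7] 83.0 z 0.0058 rgb [193. 189. 170.]
grey [259. 153.] 6959 [492.1 284.8] [145.9 175.4] 81.9 z 0.0085 rgb [112. 108. 106.]
stamp (np.int32(1260), array([258., 185.]), array([488.9, 261.6]), array([29.5, 54. ]), 81.0, 'med', array([0.4892, 0.264 , 0.1019]))
marker (np.int32(1159), array([260., 118.]), array([501.5, 330.9]), array([ 15.3, 131.2]), 82.6, 'med', array([0.5007, 0.3312, 0.0196]))
press (np.int32(210), array([342., 135.]), array([ 512.6, -297.8]), array([52.9, 48.7]), 32.0, 'med', array([ 0.5098, -0.2892,  0.1692]))
cake (np.int32(223), array([306., 205.]), array([ 543.2, -104.7]), array([70.7, 41. ]), 73.6, 'med', array([ 0.5439, -0.0967,  0.0259]))
```

View pics/s3.png

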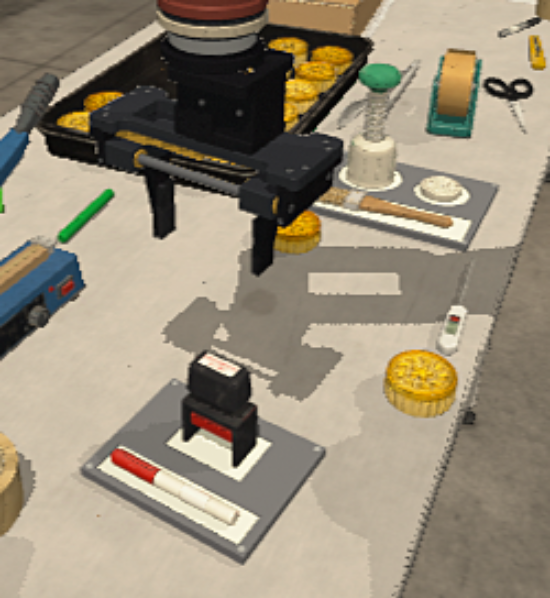

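All five lie in their recesses, the arm is clear, and the cake hasn't moved.

```bash
python3 -c "
from rig import *
print(hand_in())"
```

```text
the job is handed in; nothing more can be done
None
```

Both kits are made up and handed in at about 47 s of the 128 s allowed. All five parts sit in their recesses, released, with the gripper clear. No verdict was reported.

| Part | Last measured position against recess centre |
|---|---|
| Stamp | under 1 mm off |
| Marker | about 3 mm off |
| Plate | about 3 mm off |
| Press | about 1 mm off |
| Brush | about 5 mm off lengthwise, within the 15 mm allowed |

- **Seating:** the stamp, marker and press tops each read about 7 mm higher than they did on the table, which is the recess floor height. The plate and brush tops read 15.7 and 15.8 mm, which also fits sitting on the floor. I measured the press, plate and brush just after releasing them. The last side picture shows them still in place, and no tilt is visible.
- **Extra step:** I placed the stamp early, then found the gripper body would have reached over it while laying the marker. I lifted it out, laid the marker and put it back.
- **Moon cake:** it was never touched. The side camera's last reading agrees with the first within a few millimetres.
- **Disagreement:** the fixed cameras read about 3–6 mm lower in x than the wrist camera. I used the wrist camera, and the jaw positions agreed with it to within about 1 mm, except for one 4 mm difference on the first stamp placement.

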